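# Reset the bench length gauge to the brass master

### The arm

A 7-joint arm with a two-finger parallel gripper is mounted at the origin on a cart in front of the work surface, level with it; the furniture and walls round the work are solid. World frame = base frame: x ahead of the robot, y to its left, z up, the work surface at z = 0. Lengths are in m, angles in rad, forces in N, time in s.
With the tool pointing down it reaches from about 0.425 to 0.925 m from the base axis. Payload 6.8 kg.
Tool frame: the origin (TCP) lies on the mounting face of the last link; the fingertips stand 173 mm ahead of it and the grasp point (between the pads) lies 155 mm ahead of it; z points along the fingers, y is the line along which they close (so a half turn about z gives the same grasp; the last joint's range is limited). The gripper opens to 85 mm and grips with 20 to 120 N. Pads are 22 mm wide; open, the fingers measure 114 mm over their backs; the gripper's body (76 mm by 85 mm) begins 54 mm behind the grasp point. The pads swing forward as they close: fully open they stand 13 mm farther back than shut.
Start: joints at [1.184, 0.477, 0.022, 1.555, -0.011, 1.109, -0.083], TCP at [0.186, -0.649, 0.405] pointing down, gripper open.
Joint ranges: [-2.96, 2.96], [-0.34, 2.1], [-1.41, 1.46], [0.24, 2.44], [-1.37, 4.51], [0.17, 1.92], [-2.96, 2.96]. Speed limits (rad/s): [2.39, 2.39, 3.14, 3.14, 3.14, 3.14, 3.14].

### API

Orientations are given as a rotation vector (axis times angle).
In Python, from bench import r gives the robot as it stands.
- The arm moves only by the tool arm_command, never from a script. Its argument "plan" is a list of rows, each an object of numbers: "claw": the closure, from 0 (fully open) to 1 (shut); "tx", "ty", "tz": the shift along the tool's x, y, z in m; "ax", "ay", "az": the turn, a rotation vector about the tool's x, y, z in degrees. A call has exactly 10 rows; each row shifts and turns the commanded pose from where the row before left it, along the tool's axes as they then stand; what a row does not reach is not made up. A row lasts 1/12 s, in which the tool goes at most 41.7 mm and 7.16 degrees, less where a joint would pass 70% of its speed; a pose out of reach is approached as far as the arm can. A call is refused whole if a number of a shift passes 0.0417 or a number of a turn 7.16, either way. A call with a gripper value outside its range is refused whole. The fingers move at their own pace and stop on an object; "squeeze" is the grip in N (left out, the last holds). Time passes only in rows, so rows that do not move let the fingers close, or fill a call up. It gives the time, the measured TCP pose, the force, the opening and the grip force at its end, in the units of the state.
- r.get_obs(): the state, without advancing time (a new reading comes with each control period).
- r.grab_frame(name): name is "scene" or "top" or "wrist"; returns the picture (384x512x3 uint8, red, green, blue); there is no depth.
- r.camera_model(name): a dict with "fx", "fy", "cx", "cy" (pixels), "k1" (the pictures are not rectified: a ray, as slopes to the right and down, at radius r is drawn at 1 + k1 r^2 times it, then the intrinsics apply), "position" and "orientation" of the camera in the world; the wrist camera has in their place "tool_from_camera" (4x4, takes a point from camera to tool coordinates, whose origin is the TCP and whose axes are the flange's). Camera axes: x right, y up, looking along -z (the intrinsics and any distortion apply to the point x, -y, -z); pixel columns grow to the right and rows downward; lengths in m; the calibration is good to about 2 mm. A picture is of the moment at which its call begins: read the wrist's pose just before it. camera_model takes no time and is no camera call.
- r.hand_in(): hands the job in; it is judged then, once.
Trained networks look in the newest picture that a camera, given by its name, has taken for a name from the list of things; names that differ only in an ending like _2 or _b are one class to them, and where a whole thing is asked for, a point or a joint stands for the part that bears it (a point fixed in the world has none). Each returns a list of dicts, best first, with "confidence" (0 to 1); they miss things now and then, are a little off and sometimes report something else, mostly with a low value. They report only what shows in the picture. A call takes as long as a camera call.
- r.boxes_of(target, camera): "location" ([x, y, z] in m, in the coordinates of the camera as it stood for that picture, good to about 4 mm: the middle of the surface that is visible of it).
- r.tip_of(target, camera): "location" ([x, y, z] in m, in the coordinates of the camera as it stood for that picture, good to about 4 mm: a listed point, or the origin of a listed thing).
The state is a dict: "clock": time; "joints": joint angles; "qvel": joint speeds; "tau": joint torques, N m; "tcp_pos": TCP position; "orientation": TCP orientation; "contact_force": force on the tool from outside, world axes, zero at the start; "moment": the same for the moment, N m; "grip_width": finger opening in m; "gripper_force": force on a finger pad.
Only numpy, scipy, OpenCV 4.12 (cv2) and the standard library are available. Lean on these libraries where they do the work, as an engineer would, in place of code of your own. Each camera call takes 0.05 s, during which the arm holds its last target. There are 200 camera calls.

### The job

The sloping length gauge is still set for a shorter part. Loosen its red wing screw first, then slide the stop back, lay the long brass tube with the blue bands (the master) on the bed against the lower ledge, and bring the stop up so that the master sits snugly between the fixed anvil and the stop with no gap at either end. Then turn the wing screw fully tight again, leave the master in the gauge and leave the other things on the bench where they are.

Things in the scene. Friction and masses are not known exactly. Their poses are not given: they have to be found in the camera images.
- bed: sloping bed of the length gauge, a dark green cast wedge bolted down (foot 108 x 264 x 12 mm); fixed, somewhere before the robot, turned up to 10 degrees. Origin: middle of the bed's steel face (108 mm up the slope x 240 mm). x up the slope (rises 30 degrees going away from the operator), y along bed and rod to the anvil, z square off the face, leaning 30 degrees to the operator
- ledge_top (a point): middle of the top of the bed's lower ledge: it runs the whole length at bed x = -48 to -40 mm and stands 9 mm off the face; work lies on the face and rests against its uphill side (bed x = -40 mm)
- rod_mid (a point): middle of the steel guide rod, 14 mm thick, along the bed's y at bed x = 26, z = 26 mm; two brackets 36 mm high hold it at bed y = 98 to 114 and -116 to -100 mm (x from 11 to 41 mm)
- anvil_face (a point): point on the measuring face of the fixed anvil, where the end of the tube meets it: bed x = -27.5, y = 92, z = 12.5 mm; the face looks along the bed's -y. The anvil is a block 30 mm high, bed x from -48 to 4 mm, y from 92 to 114 mm
- stop_face (a point): point on the stop's measuring face, opposite the anvil's (bed x = -27.5, z = 12.5 mm; looks along the bed's +y). The stop is a dark round collar, 40 mm across and 30 mm long, on the rod, with an arm 14 mm thick reaching down the slope over the bed (x from -39 mm, z 2 to 24 mm); both end flush at this face, the collar runs 30 mm from it to -y
- stop (a joint): slide of the stop collar, m, 0 to 0.095, growing away from the anvil (bed's -y). Clear gap between anvil and stop = 0.060 + this, so 0.050 is the master's length. Starts at 0.005 to 0.03. With the screw loose it slides with about 3 N; with it tight it holds against about 15 N
- wing_grip (a point): middle of the red wing of the set screw on the collar, on the screw's axis (bed x = 26, z = 69 mm, 15 mm behind the stop's face). The wing is an upright bar 46 mm long (its y), 10 mm thick (its x), 22 mm tall (its z, the screw's axis, square off the bed); its top is 11 mm above this point, the collar's boss 18 mm below. It travels with the stop
- wing (a joint): turn of the wing screw, rad: 0 fully tight (wing along the rod), growing counter-clockwise seen from above, to a limit at 1.6. The screw grips the rod below about 0.8; above that the collar is free. Stays where it is left, turns with up to 0.2 N m near the tight end. Starts tight, at 0.02 to 0.22
- master_mid (a point): centre of the master: square brass tube 110 mm long (its y), 25 x 25 mm outside, wall 2.5 mm, 0.15 to 0.29 kg, a blue band near each end; lies on the bench, roughly crosswise to the robot, left and in front of the gauge, in one of two places. Seated in the gauge: centre at bed x = -27.5, y = 37, z = 12.5 mm, its y along the bed's y (either way round)
- offcut_mid (a point): centre of a plain brass tube of the same section, only 70 mm long and without bands: a bystander, in the other of the two places
- flux_jar: brown flux jar with a brush, 45 x 59 x 48 mm, bystander; origin under its middle
- red_pliers: side cutters with red grips, 126 x 29 x 10 mm, bystander; origin under the middle
- tin_blue: round blue tin, 89 mm across, 37 mm high, bystander; origin under its middle
- bench_block: square dark steel block, 62 x 62 x 22 mm, bystander; origin under its middle
- round_stake: round dark steel block, 64 mm across, 17 mm high, bystander; origin under its middle

How it is judged:
On the way, in this order (a step that is already met when the one before it is completed fails the run):
1. the wing screw is loosened while the stop has not yet been moved (value of joint wing above 0.85 rad and distance of stop_face from where it was at the start of the episode below 0.006 m), for 0.05 s.
2. the stop is slid back until the gap is longer than the master (value of joint stop above 0.052 m and value of joint wing above 0.7 rad), for 0.1 s.
3. the master lies on the bed against the ledge, between anvil and stop (x of master_mid in the frame of bed between -0.0335 and -0.0215 m and z of master_mid in the frame of bed between 0.0095 and 0.0155 m and y of master_mid in the frame of bed below 0.0395 m and y of master_mid in the frame of stop_face above 0.0535 m and angle between the y axis of master_mid and the y axis of bed, either way round below 0.1 rad), for 0.2 s.
4. the stop is brought up, screw still loose, so that the master is snug between anvil and stop (value of joint stop below 0.0515 m and y of master_mid in the frame of bed above 0.0355 m and value of joint wing above 0.7 rad), for 0.1 s.
At the end, for the whole second after the job is handed in: The wing screw is tight (below 0.35 rad), the gap between anvil and stop is the master's length within 1.5 mm, and the master lies in it on the bed: centre within 1.5 mm along the bed and 4 mm up the slope of its seat, flat on the face within 2.5 mm and parallel to the bed within 0.04 rad (value of joint wing below 0.35 rad and value of joint stop between 0.0485 and 0.0515 m and y of master_mid in the frame of bed between 0.0355 and 0.0385 m and x of master_mid in the frame of bed between -0.0315 and -0.0235 m and z of master_mid in the frame of bed between 0.01 and 0.015 m and angle between the y axis of master_mid and the y axis of bed, either way round below 0.04 rad); the robot touches nothing.
It fails at once if a bystander is moved more than 30 mm (distance of any of offcut_mid, flux_jar, red_pliers, tin_blue, bench_block, round_stake from where it was at the start of the episode above 0.03 m).
It also fails if it takes over 62 s, if anything falls off the work surface, if the arm or the gripper's body presses on something with over 40 N, if the wrist force passes 120 N, or if a joint passes its speed limit or range.

## Working session

There is one attempt and no reset: what is moved stays moved. The work goes in short steps, Python scripts to look and compute and a tool call to move; the robot and the scene stay as the last step left them, time stands still between calls to the robot, and variables do not carry over. Pictures are saved under pics/ and viewed, at most 10 in all, crops included, and the job is handed in when it is done.

Besides the shell and the picture viewer there is one more tool, called by a JSON object that holds its "method" and its "body", one argument or row to a line. arm_command: Moves the arm, as the interface text tells. Its arguments: {"type":"object","properties":{"plan":{"type":"array","items":{"type":"object","properties":{"claw":{"type":"number"},"tx":{"type":"number"},"ty":{"type":"number"},"tz":{"type":"number"},"ax":{"type":"number"},"ay":{"type":"number"},"az":{"type":"number"}}}},"squeeze":{"type":"number"}},"required":["plan"]}

```bash
ls; mkdir -p pics; cat > h.py <<'E'
import numpy as np, cv2
from scipy.spatial.transform import Rotation as R
from bench import r
def cam(name,o=None):
    m=r.camera_model(name)
    if 'tool_from_camera' in m:
        o=o or r.get_obs()
        T=np.eye(4);T[:3,:3]=R.from_rotvec(o['orientation']).as_matrix();T[:3,3]=o['tcp_pos']
        return m,T@np.array(m['tool_from_camera'])
    T=np.eye(4);q=np.array(m['orientation']);T[:3,:3]=q if q.shape==(3,3) else R.from_rotvec(q).as_matrix();T[:3,3]=m['position']
    return m,T
def find(name,things,fn='tip_of'):
    o=r.get_obs();im=r.grab_frame(name);m,T=cam(name,o);out={}
    for t in things:
        L=getattr(r,fn)(t,name)
        out[t]=[(round(d['confidence'],2),(T@np.r_[d['location'],1])[:3]) for d in L]
    return im,out
def save(im,f,s=1): cv2.imwrite('pics/'+f,cv2.resize(im[:,:,::-1],None,fx=s,fy=s))
def proj(name,P,o=None):
    m,T=cam(name,o);p=np.linalg.inv(T)@np.r_[P,1];u=p[0]/-p[2];v=-p[1]/-p[2];k=1+m['k1']*(u*u+v*v)
    return m['cx']+m['fx']*u*k,m['cy']+m['fy']*v*k
E
python3 - <<'E'
from h import *
np.set_printoptions(precision=4,suppress=True)
o=r.get_obs();print(o)
print({k:r.camera_model('top')[k] for k in ('position','orientation')},r.camera_model('wrist'))
T=['bed','ledge_top','rod_mid','anvil_face','stop_face','wing_grip','master_mid','offcut_mid','flux_jar','red_pliers','tin_blue','bench_block','round_stake']
a,b=find('top',T);save(a,'top.png',1.5)
c,d=find('scene',['bed','ledge_top','rod_mid','anvil_face','stop_face','wing_grip','master_mid','offcut_mid']);save(c,'scene.png',1.5)
for t in T:
  print(t,*[(x[0],x[1]) for x in b[t][:2]],'|',*[(x[0],x[1]) for x in d.get(t,[])[:2]])
E
```

```text
pics
{'clock': 0.0, 'joints': array([ 1.1839,  0.4779,  0.0223,  1.5564, -0.0115,  1.1093, -0.0831]), 'qvel': array([ 0.0003,  0.0015, -0.0003,  0.001 , -0.0009, -0.002 , -0.0008]), 'tau': array([ -0.0003, -59.6452,   1.608 , -28.1199,   0.0126,   0.0093,
        -0.    ]), 'tcp_pos': array([ 0.1857, -0.6487,  0.4037]), 'orientation': array([-3.1093, -0.4363,  0.0006]), 'contact_force': array([-0.4976, -0.6275,  0.3234]), 'moment': array([-0.0337, -0.0229, -0.0286]), 'gripper_force': 0.0, 'grip_width': 0.08532700749022518}
{'position': array([0.2889, 0.0883, 1.3076]), 'orientation': array([ 0.1465, -0.1449, -1.548 ])} {'fx': 343.3647149718968, 'fy': 343.3647149718968, 'cx': 251.59722000453903, 'cy': 192.77851351544862, 'k1': -0.002127547120156257, 'tool_from_camera': array([[ 0.0008,  0.9514,  0.3081,  0.0778],
       [ 1.    , -0.0012,  0.0009,  0.0004],
       [ 0.0012,  0.3081, -0.9514,  0.0308],
       [ 0.    ,  0.    ,  0.    ,  1.    ]])}
bed (0.96, array([0.6361, 0.1433, 0.0522])) | (0.6, array([0.6386, 0.1482, 0.0556])) (0.57, array([0.6032, 0.2352, 0.0546]))
ledge_top | (0.
[... 240 characters left out ...]
, 0.2347, 0.0526]))
stop_face (0.6, array([0.604 , 0.1583, 0.0518])) | (0.62, array([0.6066, 0.1583, 0.0528]))
wing_grip (0.41, array([0.625 , 0.1468, 0.132 ])) | (0.41, array([0.6279, 0.1442, 0.127 ]))
master_mid (0.85, array([0.4455, 0.3115, 0.0111])) | (0.79, array([0.4478, 0.309 , 0.0175]))
offcut_mid (0.73, array([0.3551, 0.2908, 0.0111])) | (0.79, array([0.3585, 0.2916, 0.0115]))
flux_jar (0.73, array([ 0.6558, -0.2048,  0.0019])) |
red_pliers (0.68, array([ 0.6197, -0.1262,  0.0008])) |
tin_blue (0.61, array([ 0.6505,  0.3593, -0.0031])) |
bench_block (0.87, array([0.542 , 0.3678, 0.0045])) (0.31, array([0.6411, 0.1424, 0.0562])) |
round_stake (0.68, array([0.3994, 0.1319, 0.0005])) |
```

View pics/top.png

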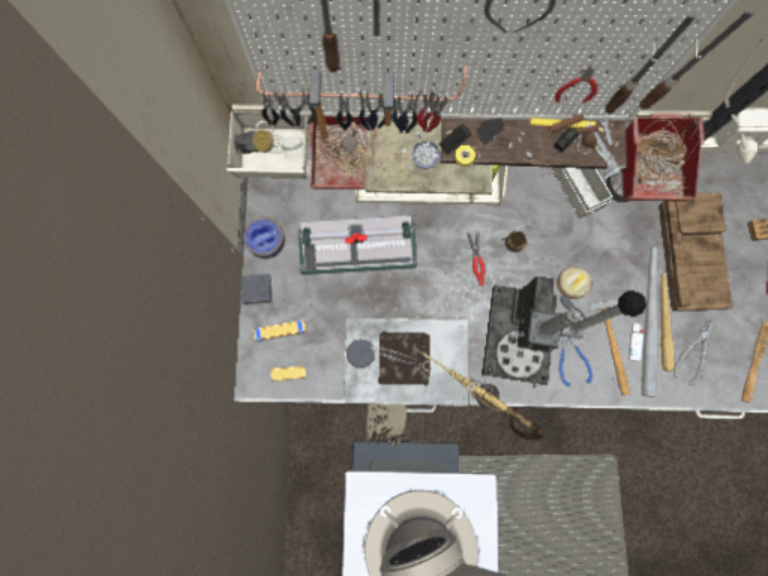

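View pics/scene.png

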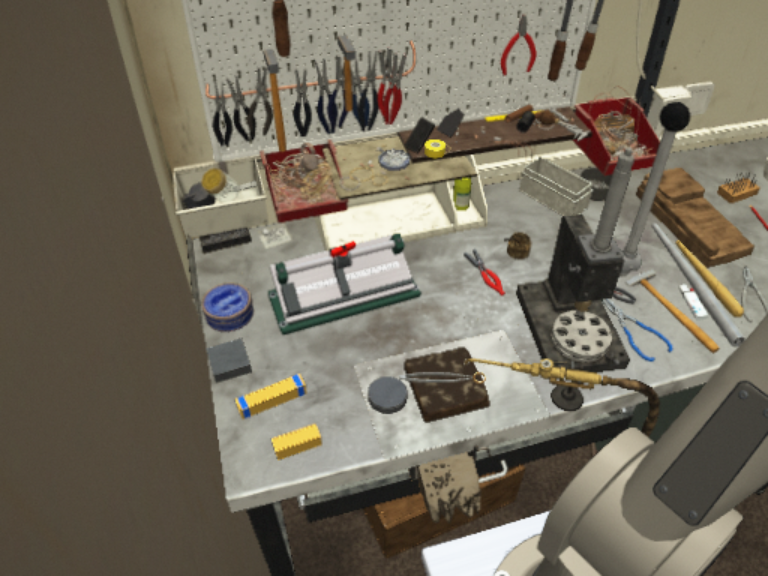

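Top view: gauge at about (357,243) of the 768-wide picture, anvil on the left, red wing at (356,238), master with blue bands at (280,330), offcut at (288,373). A tall press with a lever, ball at (632,302), stands between the arm and the gauge. I'll triangulate its height and plan the path.

```bash
cat >> h.py <<'E'
def ray(name,u,v,o=None):
    m,T=cam(name,o);a=(u-m['cx'])/m['fx'];b=(v-m['cy'])/m['fy'];k=1
    for _ in range(8): k=1+m['k1']*((a/k)**2+(b/k)**2)
    d=T[:3,:3]@np.array([a/k,-b/k,-1]);return T[:3,3],d/np.linalg.norm(d)
def tri(p,q,n=('top','scene')):
    a,d=ray(n[0],*p);b,e=ray(n[1],*q);s=np.linalg.lstsq(np.c_[d,-e],b-a,rcond=None)[0]
    return (a+s[0]*d+b+s[1]*e)/2,np.linalg.norm(a+s[0]*d-b-s[1]*e)
def mat(p,Rm):
    T=np.eye(4);T[:3,:3]=Rm;T[:3,3]=p;return T
def tcp(o=None):
    o=o or r.get_obs();return mat(o['tcp_pos'],R.from_rotvec(o['orientation']).as_matrix())
def screw(T0,T1,n=None):
    # n equal rows taking T0 to T1
    from scipy.linalg import logm,expm
    D=np.linalg.inv(T0)@T1
    n0=n or 1
    while True:
        E=expm(np.real(logm(D))/n0);t=E[:3,3]*1000;w=np.degrees(R.from_matrix(E[:3,:3]).as_rotvec())
        if n or (np.linalg.norm(t)<40 and np.linalg.norm(w)<7):break
        n0+=1
    print('rows',n0,'t mm',t.round(2),'w deg',w.round(3));return n0
def bedR(yaw):
    # yaw about world z of the bed; x up-slope
    c=R.from_euler('z',yaw,degrees=True)*R.from_euler('y',-30,degrees=True);return c.as_matrix()
E
python3 - <<'E'
from h import *
np.set_printoptions(precision=3,suppress=True)
print(tri((632/1.5,302/1.5),(675/1.5,117/1.5)), tri((540/1.5,285/1.5),(577/1.5,222/1.5)))
T0=tcp()
A=T0.copy();A[2,3]=0.62
screw(T0,A)
Rz=np.eye(4);Rz[:3,:3]=R.from_euler('z',82,degrees=True).as_matrix()
B=Rz@A;print(B);screw(A,B,30)
b=bedR(0);g=np.array([.637,.146,.09])+0.25*b[:,2]
C=mat(g+0.155*b[:,2]-0.02*b[:,1],np.c_[b[:,1],b[:,0],-b[:,2]]);print(C);screw(B,C)
E
```

```text
(array([ 0.451, -0.295,  0.414]), np.float64(0.002271814621659827)) (array([ 0.52 , -0.222,  0.188]), np.float64(0.011838724726143552))
rows 6 t mm [  0.     0.   -35.88] w deg [ 0. -0. -0.]
[[-0.139  0.99   0.     0.668]
 [ 0.99   0.139  0.     0.094]
 [ 0.     0.    -1.     0.62 ]
 [ 0.     0.     0.     1.   ]]
rows 30 t mm [32.19 -0.77  0.  ] w deg [ 0.     0.    -2.733]
[[-0.     0.866  0.5    0.434]
 [ 1.     0.     0.     0.126]
 [ 0.     0.5   -0.866  0.441]
 [ 0.     0.     0.     1.   ]]
rows 8 t mm [  6.6  -33.57  15.4 ] w deg [-3.743 -0.261  0.973]
```

{"method": "arm_command", "body": {
  "plan": [
    {"tz":-0.036,"claw":0},
    {"tz":-0.036,"claw":0},
    {"tz":-0.036,"claw":0},
    {"tz":-0.036,"claw":0},
    {"tz":-0.036,"claw":0},
    {"tz":-0.036,"claw":0},
    {"tz":-0.036,"claw":0},
    {"tx":0.037,"ty":-0.001,"az":-3.15,"claw":0},
    {"tx":0.037,"ty":-0.001,"az":-3.15,"claw":0},
    {"tx":0.037,"ty":-0.001,"az":-3.15,"claw":0}
  ]
}}

```text
invalid input at $.plan[0]: expected keys claw, tx, ty, tz, ax, ay, az
```

{"method": "arm_command", "body": {
  "plan": [
    {"tx":0.037,"ty":-0.001,"az":-3.15,"claw":0},
    {"tx":0.037,"ty":-0.001,"az":-3.15,"claw":0},
    {"tx":0.037,"ty":-0.001,"az":-3.15,"claw":0},
    {"tx":0.037,"ty":-0.001,"az":-3.15,"claw":0},
    {"tx":0.037,"ty":-0.001,"az":-3.15,"claw":0},
    {"tx":0.037,"ty":-0.001,"az":-3.15,"claw":0},
    {"tx":0.037,"ty":-0.001,"az":-3.15,"claw":0},
    {"tx":0.037,"ty":-0.001,"az":-3.15,"claw":0},
    {"tx":0.037,"ty":-0.001,"az":-3.15,"claw":0},
    {"tx":0.037,"ty":-0.001,"az":-3.15,"claw":0}
  ]
}}

```text
invalid input at $.plan[0]: expected keys claw, tx, ty, tz, ax, ay, az
```

{"method": "arm_command", "body": {
  "plan": [
    {"tx":0.037,"ty":-0.001,"az":-3.15,"claw":0},
    {"tx":0.037,"ty":-0.001,"az":-3.15,"claw":0},
    {"tx":0.037,"ty":-0.001,"az":-3.15,"claw":0},
    {"tx":0.037,"ty":-0.001,"az":-3.15,"claw":0},
    {"tx":0.037,"ty":-0.001,"az":-3.15,"claw":0},
    {"tx":0.037,"ty":-0.001,"az":-3.15,"claw":0},
    {"tx":0.037,"ty":-0.001,"az":-3.15,"claw":0},
    {"tx":0.037,"ty":-0.001,"az":-3.15,"claw":0},
    {"tx":0.037,"ty":-0.001,"az":-3.15,"claw":0},
    {"tx":0.037,"ty":-0.001,"az":-3.15,"claw":0}
  ]
}}

```text
invalid input at $.plan[0]: expected keys claw, tx, ty, tz, ax, ay, az
```

```bash
python3 - <<'E'
from h import *
np.set_printoptions(precision=3,suppress=True)
o=r.get_obs();print(o['clock'],o['joints'],o['contact_force']);T0=tcp(o);print(T0)
b=bedR(0);g=np.array([.637,.146,.09])+0.2*b[:,2]
C=mat(g+0.155*b[:,2]-0.03*b[:,1],np.c_[b[:,1],b[:,0],-b[:,2]]);print(C);screw(T0,C,10)
E
```

```text
1.15 [ 1.184  0.477  0.022  1.555 -0.012  1.109 -0.083] [ 0.086 -0.048  0.033]
[[ 0.961  0.275  0.     0.186]
 [ 0.275 -0.961 -0.    -0.649]
 [ 0.     0.    -1.     0.405]
 [ 0.     0.     0.     1.   ]]
[[-0.     0.866  0.5    0.46 ]
 [ 1.     0.     0.     0.116]
 [ 0.     0.5   -0.866  0.397]
 [ 0.     0.     0.     1.   ]]
rows 10 t mm [ 80.86 -31.97  -2.06] w deg [-2.567  1.936 -7.223]
```

{"method": "arm_command", "body": {
  "plan": [
    {"claw":0,"tx":0,"ty":0,"tz":-0.036,"ax":0,"ay":0,"az":0},
    {"claw":0,"tx":0,"ty":0,"tz":-0.036,"ax":0,"ay":0,"az":0},
    {"claw":0,"tx":0,"ty":0,"tz":-0.036,"ax":0,"ay":0,"az":0},
    {"claw":0,"tx":0,"ty":0,"tz":-0.036,"ax":0,"ay":0,"az":0},
    {"claw":0,"tx":0,"ty":0,"tz":-0.036,"ax":0,"ay":0,"az":0},
    {"claw":0,"tx":0,"ty":0,"tz":-0.036,"ax":0,"ay":0,"az":0},
    {"claw":0,"tx":0,"ty":0,"tz":-0.036,"ax":0,"ay":0,"az":0},
    {"claw":0,"tx":0.037,"ty":-0.001,"tz":0,"ax":0,"ay":0,"az":-3.15},
    {"claw":0,"tx":0.037,"ty":-0.001,"tz":0,"ax":0,"ay":0,"az":-3.15},
    {"claw":0,"tx":0.037,"ty":-0.001,"tz":0,"ax":0,"ay":0,"az":-3.15}
  ]
}}

```text
clock: 1.98
tcp_pos: [0.2901, -0.6096, 0.6575]
orientation: [3.063, 0.692, 0.001]
contact_force: [0.7, 0.0, -1.2]
grip_width: 0.0853
gripper_force: 0.0
```

{"method": "arm_command", "body": {
  "plan": [
    {"claw":0,"tx":0.037,"ty":-0.001,"tz":0,"ax":0,"ay":0,"az":-3.15},
    {"claw":0,"tx":0.037,"ty":-0.001,"tz":0,"ax":0,"ay":0,"az":-3.15},
    {"claw":0,"tx":0.037,"ty":-0.001,"tz":0,"ax":0,"ay":0,"az":-3.15},
    {"claw":0,"tx":0.037,"ty":-0.001,"tz":0,"ax":0,"ay":0,"az":-3.15},
    {"claw":0,"tx":0.037,"ty":-0.001,"tz":0,"ax":0,"ay":0,"az":-3.15},
    {"claw":0,"tx":0.037,"ty":-0.001,"tz":0,"ax":0,"ay":0,"az":-3.15},
    {"claw":0,"tx":0.037,"ty":-0.001,"tz":0,"ax":0,"ay":0,"az":-3.15},
    {"claw":0,"tx":0.037,"ty":-0.001,"tz":0,"ax":0,"ay":0,"az":-3.15},
    {"claw":0,"tx":0.037,"ty":-0.001,"tz":0,"ax":0,"ay":0,"az":-3.15},
    {"claw":0,"tx":0.037,"ty":-0.001,"tz":0,"ax":0,"ay":0,"az":-3.15}
  ]
}}

```text
clock: 2.82
tcp_pos: [0.5659, -0.3679, 0.6565]
orientation: [2.76, 1.501, -0.0]
contact_force: [1.3, 0.0, -0.1]
grip_width: 0.0853
gripper_force: 0.0
```

{"method": "arm_command", "body": {
  "plan": [
    {"claw":0,"tx":0.037,"ty":-0.001,"tz":0,"ax":0,"ay":0,"az":-3.15},
    {"claw":0,"tx":0.037,"ty":-0.001,"tz":0,"ax":0,"ay":0,"az":-3.15},
    {"claw":0,"tx":0.037,"ty":-0.001,"tz":0,"ax":0,"ay":0,"az":-3.15},
    {"claw":0,"tx":0.037,"ty":-0.001,"tz":0,"ax":0,"ay":0,"az":-3.15},
    {"claw":0,"tx":0.037,"ty":-0.001,"tz":0,"ax":0,"ay":0,"az":-3.15},
    {"claw":0,"tx":0.037,"ty":-0.001,"tz":0,"ax":0,"ay":0,"az":-3.15},
    {"claw":0,"tx":0.037,"ty":-0.001,"tz":0,"ax":0,"ay":0,"az":-3.15},
    {"claw":0,"tx":0.037,"ty":-0.001,"tz":0,"ax":0,"ay":0,"az":-3.15},
    {"claw":0,"tx":0.037,"ty":-0.001,"tz":0,"ax":0,"ay":0,"az":-3.15},
    {"claw":0,"tx":0.037,"ty":-0.001,"tz":0,"ax":0,"ay":0,"az":-3.15}
  ]
}}

```text
clock: 3.65
tcp_pos: [0.674, -0.0187, 0.6565]
orientation: [2.249, 2.193, -0.0]
contact_force: [-0.1, -0.2, 0.5]
grip_width: 0.0857
gripper_force: 0.0
```

```bash
python3 - <<'E'
from h import *
np.set_printoptions(precision=3,suppress=True)
o=r.get_obs();print(o['clock'],o['joints'],o['contact_force']);T0=tcp(o);print(T0)
b=bedR(0);g=np.array([.637,.146,.09])+0.2*b[:,2]
C=mat(g+0.155*b[:,2]-0.03*b[:,1],np.c_[b[:,1],b[:,0],-b[:,2]]);print(C);screw(T0,C,10)
E
```

```text
3.65 [ 0.211  0.409 -0.44   1.129  0.171  1.637 -0.21 ] [-0.138 -0.196  0.483]
[[ 0.025  1.    -0.     0.674]
 [ 1.    -0.025 -0.    -0.019]
 [-0.    -0.    -1.     0.656]
 [ 0.     0.     0.     1.   ]]
[[-0.     0.866  0.5    0.46 ]
 [ 1.     0.     0.     0.116]
 [ 0.     0.5   -0.866  0.397]
 [ 0.     0.     0.     1.   ]]
rows 10 t mm [ 13.12 -27.4   20.38] w deg [-3.     0.038 -0.14 ]
```

{"method": "arm_command", "body": {
  "plan": [
    {"claw":0,"tx":0.0131,"ty":-0.0274,"tz":0.0204,"ax":-3,"ay":0,"az":-0.14},
    {"claw":0,"tx":0.0131,"ty":-0.0274,"tz":0.0204,"ax":-3,"ay":0,"az":-0.14},
    {"claw":0,"tx":0.0131,"ty":-0.0274,"tz":0.0204,"ax":-3,"ay":0,"az":-0.14},
    {"claw":0,"tx":0.0131,"ty":-0.0274,"tz":0.0204,"ax":-3,"ay":0,"az":-0.14},
    {"claw":0,"tx":0.0131,"ty":-0.0274,"tz":0.0204,"ax":-3,"ay":0,"az":-0.14},
    {"claw":0,"tx":0.0131,"ty":-0.0274,"tz":0.0204,"ax":-3,"ay":0,"az":-0.14},
    {"claw":0,"tx":0.0131,"ty":-0.0274,"tz":0.0204,"ax":-3,"ay":0,"az":-0.14},
    {"claw":0,"tx":0.0131,"ty":-0.0274,"tz":0.0204,"ax":-3,"ay":0,"az":-0.14},
    {"claw":0,"tx":0.0131,"ty":-0.0274,"tz":0.0204,"ax":-3,"ay":0,"az":-0.14},
    {"claw":0,"tx":0.0131,"ty":-0.0274,"tz":0.0204,"ax":-3,"ay":0,"az":-0.14}
  ]
}}

```text
clock: 4.48
tcp_pos: [0.4608, 0.1117, 0.4017]
orientation: [1.932, 1.925, 0.5]
contact_force: [1.4, -0.9, 0.7]
grip_width: 0.0853
gripper_force: 0.0
```

```bash
python3 - <<'E'
from h import *
np.set_printoptions(precision=4,suppress=True)
o=r.get_obs();print(o['clock'],o['joints'],o['qvel']);print(tcp(o))
T=['bed','ledge_top','rod_mid','anvil_face','stop_face','wing_grip']
a,b=find('wrist',T);save(a,'w1.png',1.5)
for t in T: print(t,*[(x[0],x[1]) for x in b[t][:2]])
E
```

```text
4.4833 [ 0.086   0.0834 -0.545   2.1623  0.5736  0.5068 -0.9002] [-0.579   0.1543  0.076   0.7013  1.8915 -0.8494 -2.2304]
[[ 0.0052  0.8699  0.4931  0.4608]
 [ 1.     -0.0008 -0.0092  0.1117]
 [-0.0076  0.4932 -0.8699  0.4017]
 [ 0.      0.      0.      1.    ]]
bed (0.66, array([0.6378, 0.1474, 0.0576]))
ledge_top
rod_mid (0.72, array([0.6483, 0.1473, 0.0894]))
anvil_face (0.78, array([0.6016, 0.2345, 0.055 ]))
stop_face (0.62, array([0.6048, 0.1582, 0.0538]))
wing_grip (0.73, array([0.6237, 0.1456, 0.1297]))
```

View pics/w1.png

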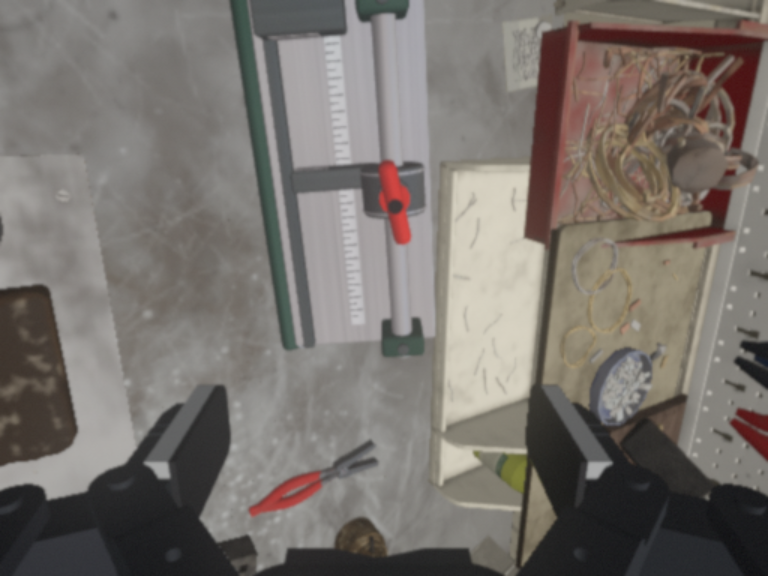

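The wrist view shows the bed end-on: rod from (383,18) to (402,332), stop arm's face edge from (292,170) to (360,165), wing pivot (395,205), wing ends (388,163) and (404,242), -y bracket corners (384,356) and (423,354). The pliers are at (310,485), clear. I'll fit the bed pose from these pixels and the network points.

```bash
cat > fit.py <<'E'
from h import *
from scipy.optimize import least_squares
np.set_printoptions(precision=4,suppress=True)
o=dict(tcp_pos=np.array([0.4608,0.1117,0.4017]),orientation=R.from_matrix(np.array([[.0052,.8699,.4931],[1,-.0008,-.0092],[-.0076,.4932,-.8699]])).as_rotvec())
net=[('b',[.6361,.1433,.0522]),('b',[.6386,.1482,.0556]),('b',[.6378,.1474,.0576]),('l',[.5956,.1427,.0424]),
('r',[.6498,.1473,.0886]),('r',[.6482,.1455,.0966]),('r',[.6483,.1473,.0894]),('a',[.6025,.2336,.0518]),('a',[.602,.2347,.0526]),('a',[.6016,.2345,.055]),
('s',[.604,.1583,.0518]),('s',[.6066,.1583,.0528]),('s',[.6048,.1582,.0538]),('w',[.625,.1468,.132]),('w',[.6279,.1442,.127]),('w',[.6237,.1456,.1297])]
def loc(k,s):
    return {'b':[0,0,0],'l':[-.044,0,.009],'r':[.026,0,.026],'a':[-.0275,.092,.0125],'s':[-.0275,.032-s,.0125],'w':[.026,.017-s,.069]}[k]
def res(p,full=False):
    B=bedR(p[3]);W=lambda q:p[:3]+B@np.array(q);s=p[4];e=[]
    for k,P in net: e+=list((W(loc(k,s))-P)/.004)
    f=.032-s;c=np.array([.026,f-.015,.080]);d=np.array([-np.sin(p[5]),np.cos(p[5]),0])
    px=[([.011,-.116,.036],(384,356)),([.041,-.116,.036],(423,354)),([-.039,f,.024],(292,170)),(c,(395,205)),
        ([.026,.096,.033],(383,20)),([.026,-.1,.033],(402,331)),(c+p[6]*d,(388,163)),(c-p[6]*d,(404,242)),([-.048,.092,.03],(258,37)),([.004,.092,.03],(345,34))]
    for q,u in px:
        v=np.array(proj('wrist',W(q),o))-np.array(u)/1.5
        e+=list(v/1.5)
        if full: print(u,v*1.5)
    return np.array(e)
if __name__=='__main__':
    S=least_squares(res,[.637,.146,.055,0,.02,.1,.021],loss='soft_l1',x_scale=[.01,.01,.01,5,.01,.1,.01])
    print(S.x,S.cost);res(S.x,True);np.save('bed.npy',S.x)
    p=S.x;B=bedR(p[3])
    for k,P in net: print(k,(B.T@(np.array(P)-p[:3])-loc(k,p[4]))*1000)
E
python3 fit.py
```

```text
[0.6387 0.1463 0.0548 4.6569 0.0164 0.1392 0.0219] 9.350792500315384
(384, 356) [-1.3321  2.2951]
(423, 354) [2.527  1.7229]
(292, 170) [-1.9283  0.3603]
(395, 205) [ 0.989  -0.7786]
(383, 20) [ 0.7781 -1.2414]
(402, 331) [0.6691 3.4993]
(388, 163) [-0.2215  0.6135]
(404, 242) [-0.2346  0.6871]
(258, 37) [-2.6633  0.7393]
(345, 34) [ 0.6879 -3.5528]
b [-3.7753 -2.8149 -0.799 ]
b [0.4271 1.8659 0.7008]
b [0.6804 1.1335 2.864 ]
l [ 0.3243 -0.1248  1.9215]
r [ 0.5313  0.0596 -2.2654]
r [ 3.0237 -1.6046  5.5332]
r [-0.3634  0.1814 -0.825 ]
a [ 0.8714 -2.0851 -0.5665]
a [ 0.9171 -0.9481  0.3309]
a [ 1.7578 -1.115   2.6168]
s [-3.1283 -0.8842  1.7427]
s [-0.384  -1.0953  1.3131]
s [-1.4448 -1.0488  3.0802]
w [0.7896 0.9488 4.6995]
w [ 0.61   -1.878  -0.9703]
w [-1.5668 -0.1416  3.4042]
```

```bash
cat >> h.py <<'E'
def bedT(): p=np.load('bed.npy');return mat(p[:3],bedR(p[3]))
def tgt(x,y,z,phi=0,tilt=0):
    "TCP pose with grasp point at bed x,y,z (mm), tool x along bed y turned phi rad"
    c,s=np.cos(phi),np.sin(phi)
    G=np.eye(4);G[:3,:3]=np.c_[[-s,c,0],[c,s,0],[0,0,-1]];G[:3,3]=np.array([x,y,z])/1000
    return bedT()@G@mat([0,0,-.155],np.eye(3))
def inbed(o=None):
    G=np.linalg.inv(bedT())@tcp(o)@mat([0,0,.155],np.eye(3));a=G[:3,0]
    return (G[:3,3]*1000).round(1),np.arctan2(-a[0],a[1]).round(3),'tilt deg',np.degrees(np.arccos(-G[2,2])).round(2)
E
python3 - <<'E'
from h import *
print(inbed());screw(tcp(),tgt(26,0.6,125,.139),8);screw(tgt(26,.6,125,.139),tgt(26,.6,73,.139),6)
E
```

```text
(array([ 20.9, -29.2, 236.6]), np.float64(-0.074), 'tilt deg', np.float64(2.95))
rows 8 t mm [ 3.13  0.58 13.84] w deg [-0.077  0.361 -1.528]
rows 6 t mm [-0.    0.    8.67] w deg [-0. -0.  0.]
```

{"method": "arm_command", "body": {
  "plan": [
    {"claw":0,"tx":0.0031,"ty":0.0006,"tz":0.0138,"ax":-0.08,"ay":0.36,"az":-1.53},
    {"claw":0,"tx":0.0031,"ty":0.0006,"tz":0.0138,"ax":-0.08,"ay":0.36,"az":-1.53},
    {"claw":0,"tx":0.0031,"ty":0.0006,"tz":0.0138,"ax":-0.08,"ay":0.36,"az":-1.53},
    {"claw":0,"tx":0.0031,"ty":0.0006,"tz":0.0138,"ax":-0.08,"ay":0.36,"az":-1.53},
    {"claw":0,"tx":0.0031,"ty":0.0006,"tz":0.0138,"ax":-0.08,"ay":0.36,"az":-1.53},
    {"claw":0,"tx":0.0031,"ty":0.0006,"tz":0.0138,"ax":-0.08,"ay":0.36,"az":-1.53},
    {"claw":0,"tx":0.0031,"ty":0.0006,"tz":0.0138,"ax":-0.08,"ay":0.36,"az":-1.53},
    {"claw":0,"tx":0.0031,"ty":0.0006,"tz":0.0138,"ax":-0.08,"ay":0.36,"az":-1.53},
    {"claw":0,"tx":0,"ty":0,"tz":0,"ax":0,"ay":0,"az":0},
    {"claw":0,"tx":0,"ty":0,"tz":0,"ax":0,"ay":0,"az":0}
  ]
}}

```text
clock: 5.67
tcp_pos: [0.5208, 0.137, 0.309]
orientation: [1.699, 2.122, 0.497]
contact_force: [-0.4, 1.3, 0.6]
grip_width: 0.0854
gripper_force: 0.0
```

```bash
python3 - <<'E'
from h import *
print(inbed(),r.get_obs()['qvel'].round(3));screw(tcp(),tgt(26,.6,73,.139),6)
a,b=find('wrist',['wing_grip','stop_face']);save(a,'w2.png',1.5)
for t in b: print(t,[(c,((np.linalg.inv(bedT())@np.r_[P,1])[:3]*1000).round(1)) for c,P in b[t][:2]])
E
```

```text
(array([2.440e+01, 1.000e-01, 1.243e+02]), np.float64(0.139), 'tilt deg', np.float64(0.13)) [ 0.007 -0.027 -0.012  0.009 -0.007  0.002 -0.004]
rows 6 t mm [0.02 0.24 8.56] w deg [-0.02   0.007  0.002]
wing_grip [(0.78, array([26. ,  0.9, 71.2])), (0.7, array([24.3, -0.2, 26.6]))]
stop_face [(0.84, array([-28.6,  14.5,  14. ]))]
```

View pics/w2.png

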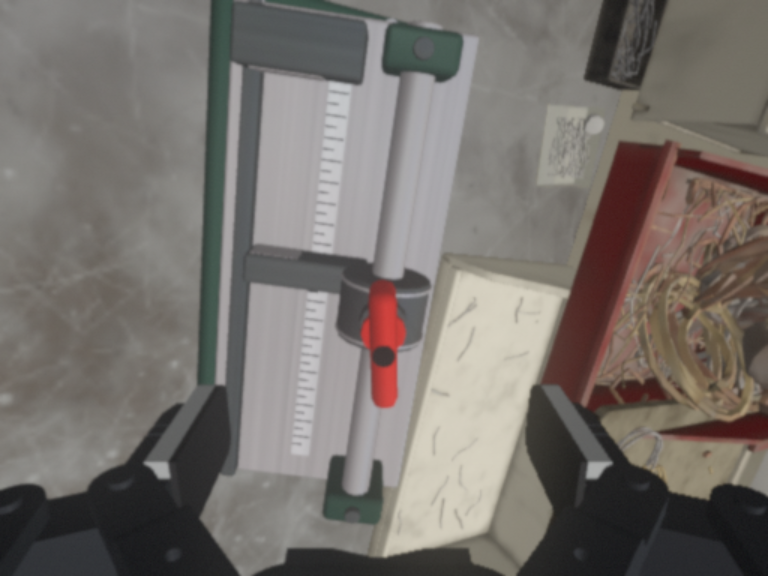

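The wing is centred between the fingers (x≈384) and upright in the view, so I descend and grip.

{"method": "arm_command", "body": {
  "plan": [
    {"claw":0,"tx":0,"ty":0.0002,"tz":0.0086,"ax":0,"ay":0,"az":0},
    {"claw":0,"tx":0,"ty":0.0002,"tz":0.0086,"ax":0,"ay":0,"az":0},
    {"claw":0,"tx":0,"ty":0.0002,"tz":0.0086,"ax":0,"ay":0,"az":0},
    {"claw":0,"tx":0,"ty":0.0002,"tz":0.0086,"ax":0,"ay":0,"az":0},
    {"claw":0,"tx":0,"ty":0.0002,"tz":0.0086,"ax":0,"ay":0,"az":0},
    {"claw":0.5,"tx":0,"ty":0.0002,"tz":0.0086,"ax":0,"ay":0,"az":0},
    {"claw":1,"tx":0,"ty":0,"tz":0,"ax":0,"ay":0,"az":0},
    {"claw":1,"tx":0,"ty":0,"tz":0,"ax":0,"ay":0,"az":0},
    {"claw":1,"tx":0,"ty":0,"tz":0,"ax":0,"ay":0,"az":0},
    {"claw":1,"tx":0,"ty":0,"tz":0,"ax":0,"ay":0,"az":0}
  ],
  "squeeze": 50
}}

```text
clock: 6.65
tcp_pos: [0.5463, 0.1398, 0.2653]
orientation: [1.697, 2.123, 0.498]
contact_force: [-0.2, -0.4, -0.2]
grip_width: 0.0252
gripper_force: 0.0
```

```bash
python3 - <<'E'
from h import *
o=r.get_obs();print(inbed(),o['grip_width'],o['gripper_force'],o['contact_force'].round(1),o['moment'].round(2),o['joints'].round(2))
E
```

```text
(array([24.8,  1. , 73.6]), np.float64(0.141), 'tilt deg', np.float64(0.07)) 0.025208182456406512 0.0 [-0.2 -0.4 -0.2] [-0.07  0.54  0.04] [-0.13  0.43 -0.34  2.11  1.19  0.32 -1.28]
```

{"method": "arm_command", "body": {
  "plan": [
    {"claw":1,"tx":0,"ty":0.001,"tz":0,"ax":0,"ay":0,"az":0},
    {"claw":1,"tx":0,"ty":0,"tz":0,"ax":0,"ay":0,"az":0},
    {"claw":1,"tx":0,"ty":0,"tz":0,"ax":0,"ay":0,"az":0},
    {"claw":1,"tx":0,"ty":0,"tz":0,"ax":0,"ay":0,"az":0},
    {"claw":1,"tx":0,"ty":0,"tz":0,"ax":0,"ay":0,"az":-3},
    {"claw":1,"tx":0,"ty":0,"tz":0,"ax":0,"ay":0,"az":-3},
    {"claw":1,"tx":0,"ty":0,"tz":0,"ax":0,"ay":0,"az":-3},
    {"claw":1,"tx":0,"ty":0,"tz":0,"ax":0,"ay":0,"az":-3},
    {"claw":1,"tx":0,"ty":0,"tz":0,"ax":0,"ay":0,"az":-3},
    {"claw":1,"tx":0,"ty":0,"tz":0,"ax":0,"ay":0,"az":-3}
  ],
  "squeeze": 50
}}

```text
clock: 7.48
tcp_pos: [0.5473, 0.1403, 0.2657]
orientation: [1.323, 2.332, 0.403]
contact_force: [-2.2, 0.3, 4.2]
grip_width: 0.0092
gripper_force: 50.9
```

```bash
python3 - <<'E'
from h import *
o=r.get_obs();print(inbed(),o['grip_width'],o['gripper_force'],o['contact_force'].round(1),o['moment'].round(2),o['joints'].round(2))
E
```

```text
(array([25.9,  1.4, 73.4]), np.float64(0.458), 'tilt deg', np.float64(0.07)) 0.009248830502884546 50.86477965116501 [-2.2  0.3  4.2] [ 0.02  0.44 -0.09] [-0.09  0.43 -0.38  2.1   1.21  0.33 -0.97]
```

{"method": "arm_command", "body": {
  "plan": [
    {"claw":1,"tx":0,"ty":0,"tz":0,"ax":0,"ay":0,"az":-5},
    {"claw":1,"tx":0,"ty":0,"tz":0,"ax":0,"ay":0,"az":-5},
    {"claw":1,"tx":0,"ty":0,"tz":0,"ax":0,"ay":0,"az":-5},
    {"claw":1,"tx":0,"ty":0,"tz":0,"ax":0,"ay":0,"az":-5},
    {"claw":1,"tx":0,"ty":0,"tz":0,"ax":0,"ay":0,"az":-5},
    {"claw":1,"tx":0,"ty":0,"tz":0,"ax":0,"ay":0,"az":-5},
    {"claw":1,"tx":0,"ty":0,"tz":0,"ax":0,"ay":0,"az":-5},
    {"claw":1,"tx":0,"ty":0,"tz":0,"ax":0,"ay":0,"az":-5},
    {"claw":1,"tx":0,"ty":0,"tz":0,"ax":0,"ay":0,"az":-5},
    {"claw":1,"tx":0,"ty":0,"tz":0,"ax":0,"ay":0,"az":-5}
  ],
  "squeeze": 50
}}

```text
clock: 8.32
tcp_pos: [0.5471, 0.1399, 0.2655]
orientation: [0.207, 2.616, 0.111]
contact_force: [-4.0, -1.4, 6.3]
grip_width: 0.0091
gripper_force: 51.1
```

```bash
python3 - <<'E'
from h import *
o=r.get_obs();i=inbed();print(i,o['grip_width'],o['gripper_force'],o['contact_force'].round(1),o['moment'].round(2),o['joints'].round(2))
T=tcp();T1=T.copy();T1[:3,3]-=.062*bedT()[:3,1];screw(T,T1,9)
E
```

```text
(array([25.6,  0.9, 73.4]), np.float64(1.332), 'tilt deg', np.float64(0.1)) 0.009065619555890294 51.125332564115524 [-4.  -1.4  6.3] [-0.2   0.62 -0.24] [-0.    0.45 -0.48  2.1   1.25  0.38 -0.12]
rows 9 t mm [-1.63 -6.69  0.01] w deg [ 0.  0. -0.]
```

{"method": "arm_command", "body": {
  "plan": [
    {"claw":1,"tx":-0.0016,"ty":-0.0067,"tz":0,"ax":0,"ay":0,"az":0},
    {"claw":1,"tx":-0.0016,"ty":-0.0067,"tz":0,"ax":0,"ay":0,"az":0},
    {"claw":1,"tx":-0.0016,"ty":-0.0067,"tz":0,"ax":0,"ay":0,"az":0},
    {"claw":1,"tx":-0.0016,"ty":-0.0067,"tz":0,"ax":0,"ay":0,"az":0},
    {"claw":1,"tx":-0.0016,"ty":-0.0067,"tz":0,"ax":0,"ay":0,"az":0},
    {"claw":1,"tx":-0.0016,"ty":-0.0067,"tz":0,"ax":0,"ay":0,"az":0},
    {"claw":1,"tx":-0.0016,"ty":-0.0067,"tz":0,"ax":0,"ay":0,"az":0},
    {"claw":1,"tx":-0.0016,"ty":-0.0067,"tz":0,"ax":0,"ay":0,"az":0},
    {"claw":1,"tx":-0.0016,"ty":-0.0067,"tz":0,"ax":0,"ay":0,"az":0},
    {"claw":1,"tx":0,"ty":0,"tz":0,"ax":0,"ay":0,"az":0}
  ],
  "squeeze": 50
}}

```text
clock: 9.15
tcp_pos: [0.5521, 0.0764, 0.2654]
orientation: [0.217, 2.614, 0.112]
contact_force: [-2.7, -0.6, 8.1]
grip_width: 0.0092
gripper_force: 51.6
```

```bash
python3 - <<'E'
from h import *
o=r.get_obs();i=inbed();print(i,o['grip_width'],o['gripper_force'],o['contact_force'].round(1),o['moment'].round(2),o['joints'].round(2))
E
```

```text
(array([ 25.5, -62.9,  73.4]), np.float64(1.325), 'tilt deg', np.float64(0.12)) 0.00919723108354213 51.590086072683334 [-2.7 -0.6  8.1] [-0.14  0.36 -0.  ] [ 0.11  0.43 -0.47  2.12  1.23  0.3  -0.  ]
```

```bash
cat >> h.py <<'E'
def down(x,y,z,yaw):
    "vertical tool, grasp point at world x,y,z; tool x along -(master y), master y = world y turned yaw deg"
    a=np.radians(yaw);c,s=np.cos(a),np.sin(a)
    return mat([x,y,z+.155],np.c_[[s,-c,0],[-c,-s,0],[0,0,-1]])
E
python3 - <<'E'
from h import *
T=tcp();A=T@mat([0,0,-.104],np.eye(3));print(A[:3,3]);B=down(.446,.300,.145,13);n=screw(A,B,20)
from scipy.linalg import logm,expm
D=np.linalg.inv(A)@B;L=np.real(logm(D))
for k in (5,10,15): print((A@expm(L*k/20))[:3,3].round(3))
E
```

```text
[0.500389   0.07240299 0.35550256]
rows 20 t mm [-6.12 12.15  4.43] w deg [-1.186  1.303 -5.476]
[0.534 0.135 0.354]
[0.535 0.204 0.342]
[0.503 0.265 0.323]
```

{"method": "arm_command", "body": {
  "plan": [
    {"claw":0,"tx":0,"ty":0,"tz":0,"ax":0,"ay":0,"az":0},
    {"claw":0,"tx":0,"ty":0,"tz":0,"ax":0,"ay":0,"az":0},
    {"claw":0,"tx":0,"ty":0,"tz":-0.008,"ax":0,"ay":0,"az":0},
    {"claw":0,"tx":0,"ty":0,"tz":-0.008,"ax":0,"ay":0,"az":0},
    {"claw":0,"tx":0,"ty":0,"tz":-0.013,"ax":0,"ay":0,"az":0},
    {"claw":0,"tx":0,"ty":0,"tz":-0.015,"ax":0,"ay":0,"az":0},
    {"claw":0,"tx":0,"ty":0,"tz":-0.015,"ax":0,"ay":0,"az":0},
    {"claw":0,"tx":0,"ty":0,"tz":-0.015,"ax":0,"ay":0,"az":0},
    {"claw":0,"tx":0,"ty":0,"tz":-0.015,"ax":0,"ay":0,"az":0},
    {"claw":0,"tx":0,"ty":0,"tz":-0.015,"ax":0,"ay":0,"az":0}
  ]
}}

```text
clock: 9.98
tcp_pos: [0.4996, 0.0733, 0.355]
orientation: [0.215, 2.617, 0.112]
contact_force: [-0.8, -0.3, 0.5]
grip_width: 0.0854
gripper_force: 0.0
```

{"method": "arm_command", "body": {
  "plan": [
    {"claw":0,"tx":-0.0061,"ty":0.0122,"tz":0.0044,"ax":-1.19,"ay":1.3,"az":-5.48},
    {"claw":0,"tx":-0.0061,"ty":0.0122,"tz":0.0044,"ax":-1.19,"ay":1.3,"az":-5.48},
    {"claw":0,"tx":-0.0061,"ty":0.0122,"tz":0.0044,"ax":-1.19,"ay":1.3,"az":-5.48},
    {"claw":0,"tx":-0.0061,"ty":0.0122,"tz":0.0044,"ax":-1.19,"ay":1.3,"az":-5.48},
    {"claw":0,"tx":-0.0061,"ty":0.0122,"tz":0.0044,"ax":-1.19,"ay":1.3,"az":-5.48},
    {"claw":0,"tx":-0.0061,"ty":0.0122,"tz":0.0044,"ax":-1.19,"ay":1.3,"az":-5.48},
    {"claw":0,"tx":-0.0061,"ty":0.0122,"tz":0.0044,"ax":-1.19,"ay":1.3,"az":-5.48},
    {"claw":0,"tx":-0.0061,"ty":0.0122,"tz":0.0044,"ax":-1.19,"ay":1.3,"az":-5.48},
    {"claw":0,"tx":-0.0061,"ty":0.0122,"tz":0.0044,"ax":-1.19,"ay":1.3,"az":-5.48},
    {"claw":0,"tx":-0.0061,"ty":0.0122,"tz":0.0044,"ax":-1.19,"ay":1.3,"az":-5.48}
  ]
}}

```text
clock: 10.82
tcp_pos: [0.5341, 0.2062, 0.3411]
orientation: [-1.164, 2.604, 0.069]
contact_force: [0.2, 0.5, -0.6]
grip_width: 0.0856
gripper_force: 0.0
```

```bash
python3 - <<'E'
from h import *
o=r.get_obs();print(o['clock'],o['joints'].round(2),o['qvel'].round(2));print(tcp(o).round(3))
B=down(.446,.300,.145,13);screw(tcp(),B,10)
E
```

```text
10.8167 [ 0.35  0.53 -1.05  1.92  0.71  0.74  1.36] [-0.18  0.31 -0.28 -0.15  0.07  0.46  0.86]
[[-0.632 -0.736  0.24   0.534]
 [-0.723  0.673  0.159  0.206]
 [-0.279 -0.073 -0.958  0.341]
 [ 0.     0.     0.     1.   ]]
rows 10 t mm [-6.03 11.96  4.32] w deg [-1.167  1.293 -5.441]
```

{"method": "arm_command", "body": {
  "plan": [
    {"claw":0,"tx":-0.006,"ty":0.012,"tz":0.0043,"ax":-1.17,"ay":1.3,"az":-5.45},
    {"claw":0,"tx":-0.006,"ty":0.012,"tz":0.0043,"ax":-1.17,"ay":1.3,"az":-5.45},
    {"claw":0,"tx":-0.006,"ty":0.012,"tz":0.0043,"ax":-1.17,"ay":1.3,"az":-5.45},
    {"claw":0,"tx":-0.006,"ty":0.012,"tz":0.0043,"ax":-1.17,"ay":1.3,"az":-5.45},
    {"claw":0,"tx":-0.006,"ty":0.012,"tz":0.0043,"ax":-1.17,"ay":1.3,"az":-5.45},
    {"claw":0,"tx":-0.006,"ty":0.012,"tz":0.0043,"ax":-1.17,"ay":1.3,"az":-5.45},
    {"claw":0,"tx":-0.006,"ty":0.012,"tz":0.0043,"ax":-1.17,"ay":1.3,"az":-5.45},
    {"claw":0,"tx":-0.006,"ty":0.012,"tz":0.0043,"ax":-1.17,"ay":1.3,"az":-5.45},
    {"claw":0,"tx":-0.006,"ty":0.012,"tz":0.0043,"ax":-1.17,"ay":1.3,"az":-5.45},
    {"claw":0,"tx":-0.006,"ty":0.012,"tz":0.0043,"ax":-1.17,"ay":1.3,"az":-5.45}
  ]
}}

```text
clock: 11.65
tcp_pos: [0.4452, 0.3, 0.3]
orientation: [2.46, -1.952, 0.001]
contact_force: [-0.1, -0.5, 0.0]
grip_width: 0.0853
gripper_force: 0.0
```

```bash
python3 - <<'E'
from h import *
np.set_printoptions(precision=4,suppress=True)
r.grab_frame('top')
o=r.get_obs();print(o['clock'],o['joints'].round(2),o['qvel'].round(2));print(tcp(o))
a,b=find('wrist',['master_mid','offcut_mid']);save(a,'w3.png',1.5)
for t in b: print(t,*[(x[0],x[1]) for x in b[t][:2]])
E
```

```text
11.7 [ 0.18  0.71 -1.22  1.93  0.77  1.08  2.  ] [ 0.02 -0.02  0.01 -0.   -0.02 -0.06 -0.15]
[[ 0.236  -0.9717 -0.0037  0.4424]
 [-0.9717 -0.236  -0.0035  0.3009]
 [ 0.0025  0.0044 -1.      0.2992]
 [ 0.      0.      0.      1.    ]]
master_mid
offcut_mid (0.91, array([0.353 , 0.2866, 0.0124]))
```

View pics/w3.png

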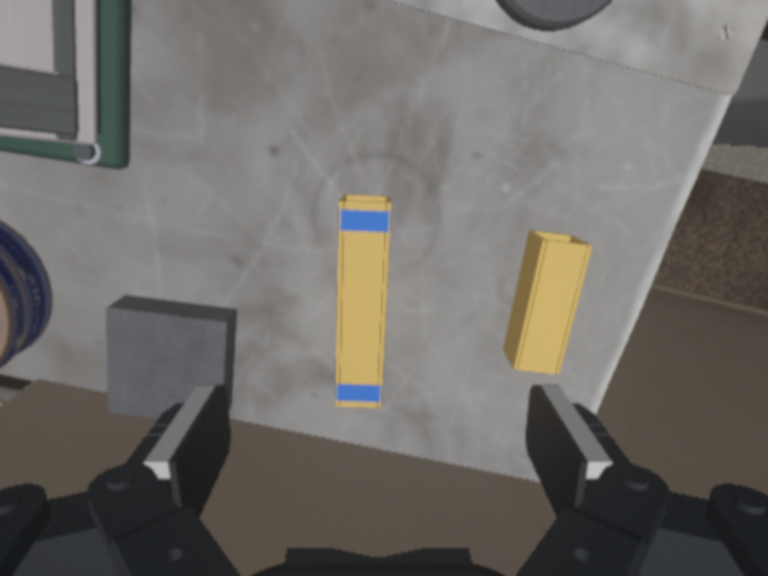

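The master stands upright in the view: its top-face corners are (339,207), (390,207), (381,405) and (336,405). The offcut is at (545,305), clear of the right finger.

```bash
python3 - <<'E'
from h import *
np.set_printoptions(precision=4,suppress=True)
o=dict(tcp_pos=np.array([.4424,.3009,.2992]),orientation=R.from_matrix(np.array([[.236,-.9717,-.0037],[-.9717,-.236,-.0035],[.0025,.0044,-1]])).as_rotvec())
P=[]
for u in ((339,207),(390,207),(381,405),(336,405)):
    c,d=ray('wrist',u[0]/1.5,u[1]/1.5,o);P.append(c+d*(.025-c[2])/d[2])
P=np.array(P);print(P);m=P.mean(0);a=(P[2]+P[3]-P[0]-P[1])/2;yaw=np.degrees(np.arctan2(-a[0],a[1]))
print(m,yaw,np.linalg.norm(a),np.linalg.norm(P[0]-P[1]),np.linalg.norm(P[2]-P[3]))
print(tcp())
A=down(m[0],m[1],.08,yaw);screw(tcp(),A,6);screw(A,down(m[0],m[1],.031,yaw),4)
np.save('m.npy',[*m,yaw])
E
```

```text
[[0.4676 0.264  0.025 ]
 [0.4442 0.2583 0.025 ]
 [0.423  0.3623 0.025 ]
 [0.4464 0.3679 0.025 ]]
[0.4453 0.3131 0.025 ] 11.522869149348134 0.10602531769881239 0.024094748726131796 0.02409484094426866
[[ 0.221  -0.9753  0.0011  0.4459]
 [-0.9753 -0.221   0.0005  0.2999]
 [-0.0002 -0.0012 -1.      0.3004]
 [ 0.      0.      0.      1.    ]]
rows 6 t mm [-2.18 -0.36 10.9 ] w deg [-0.011  0.002  0.208]
rows 4 t mm [ 0.   -0.   12.25] w deg [0. 0. 0.]
```

{"method": "arm_command", "body": {
  "plan": [
    {"claw":0.3,"tx":-0.0022,"ty":-0.0004,"tz":0.0109,"ax":0,"ay":0,"az":0.2},
    {"claw":0.3,"tx":-0.0022,"ty":-0.0004,"tz":0.0109,"ax":0,"ay":0,"az":0.2},
    {"claw":0.3,"tx":-0.0022,"ty":-0.0004,"tz":0.0109,"ax":0,"ay":0,"az":0.2},
    {"claw":0.3,"tx":-0.0022,"ty":-0.0004,"tz":0.0109,"ax":0,"ay":0,"az":0.2},
    {"claw":0.3,"tx":-0.0022,"ty":-0.0004,"tz":0.0109,"ax":0,"ay":0,"az":0.2},
    {"claw":0.3,"tx":-0.0022,"ty":-0.0004,"tz":0.0109,"ax":0,"ay":0,"az":0.2},
    {"claw":0.3,"tx":0,"ty":0,"tz":0.01,"ax":0,"ay":0,"az":0},
    {"claw":0.3,"tx":0,"ty":0,"tz":0.01,"ax":0,"ay":0,"az":0},
    {"claw":0.3,"tx":0,"ty":0,"tz":0.01,"ax":0,"ay":0,"az":0},
    {"claw":0.3,"tx":0,"ty":0,"tz":0.005,"ax":0,"ay":0,"az":0}
  ]
}}

```text
clock: 12.68
tcp_pos: [0.4448, 0.3134, 0.1989]
orientation: [2.437, -1.982, 0.001]
contact_force: [0.5, -0.0, 0.1]
grip_width: 0.0597
gripper_force: 0.0
```

```bash
python3 - <<'E'
from h import *
m=np.load('m.npy');o=r.get_obs();print(o['grip_width'],o['contact_force'].round(1),o['joints'].round(2),(tcp()@[0,0,.155,1]).round(4))
screw(tcp(),down(m[0],m[1],.031,m[3]),2)
E
```

```text
0.05973834062892033 [ 0.5 -0.   0.1] [ 0.05  0.84 -1.07  1.96  0.93  0.95  1.85] [0.4448 0.3133 0.0439 1.    ]
rows 2 t mm [ 0.18 -0.2   6.43] w deg [-0.001 -0.015  0.128]
```

{"method": "arm_command", "body": {
  "plan": [
    {"claw":0.3,"tx":0,"ty":0,"tz":0.0065,"ax":0,"ay":0,"az":0.1},
    {"claw":0.3,"tx":0,"ty":0,"tz":0.0065,"ax":0,"ay":0,"az":0},
    {"claw":1,"tx":0,"ty":0,"tz":0,"ax":0,"ay":0,"az":0},
    {"claw":1,"tx":0,"ty":0,"tz":0,"ax":0,"ay":0,"az":0},
    {"claw":1,"tx":0,"ty":0,"tz":0,"ax":0,"ay":0,"az":0},
    {"claw":1,"tx":0,"ty":0,"tz":0,"ax":0,"ay":0,"az":0},
    {"claw":1,"tx":0,"ty":0,"tz":0,"ax":0,"ay":0,"az":0},
    {"claw":1,"tx":0,"ty":0,"tz":0,"ax":0,"ay":0,"az":0},
    {"claw":1,"tx":0,"ty":0,"tz":0,"ax":0,"ay":0,"az":0},
    {"claw":1,"tx":0,"ty":0,"tz":0,"ax":0,"ay":0,"az":0}
  ],
  "squeeze": 50
}}

```text
clock: 13.52
tcp_pos: [0.4453, 0.3141, 0.1881]
orientation: [-2.434, 1.982, -0.002]
contact_force: [0.2, -1.6, 5.8]
grip_width: 0.0237
gripper_force: 50.0
```

```bash
python3 - <<'E'
from h import *
o=r.get_obs();print(o['grip_width'],o['gripper_force'],o['contact_force'].round(1),o['joints'].round(2),(tcp()@[0,0,.155,1]).round(4))
np.save('grasp.npy',np.linalg.inv(tcp()))
T=tcp();A=T.copy();A[2,3]+=.15
B=tgt(-26,25,130,np.pi)
screw(T,A,5);print(B.round(3));n=screw(A,B,15)
from scipy.linalg import logm,expm
L=np.real(logm(np.linalg.inv(A)@B))
for k in range(3,15,3): print(((A@expm(L*k/15))@[0,0,.155,1]).round(3))
E
```

```text
0.023717386777143787 50.041592717170715 [ 0.2 -1.6  5.8] [ 0.04  0.85 -1.05  1.97  0.96  0.93  1.83] [0.4456 0.3143 0.0331 1.    ]
rows 5 t mm [-2.e-02 -7.e-02 -3.e+01] w deg [ 0.  0. -0.]
[[ 0.081 -0.863  0.498  0.472]
 [-0.997 -0.07   0.041  0.158]
 [-0.    -0.5   -0.866  0.289]
 [ 0.     0.     0.     1.   ]]
rows 15 t mm [10.54  0.57  3.35] w deg [1.988 0.126 0.456]
[0.466 0.285 0.174 1.   ]
[0.487 0.255 0.166 1.   ]
[0.508 0.225 0.161 1.   ]
[0.529 0.195 0.157 1.   ]
```

{"method": "arm_command", "body": {
  "plan": [
    {"claw":1,"tx":0,"ty":0,"tz":-0.015,"ax":0,"ay":0,"az":0},
    {"claw":1,"tx":0,"ty":0,"tz":-0.03,"ax":0,"ay":0,"az":0},
    {"claw":1,"tx":0,"ty":0,"tz":-0.03,"ax":0,"ay":0,"az":0},
    {"claw":1,"tx":0,"ty":0,"tz":-0.03,"ax":0,"ay":0,"az":0},
    {"claw":1,"tx":0,"ty":0,"tz":-0.03,"ax":0,"ay":0,"az":0},
    {"claw":1,"tx":0,"ty":0,"tz":-0.015,"ax":0,"ay":0,"az":0},
    {"claw":1,"tx":0.0105,"ty":0.0006,"tz":0.0033,"ax":1.99,"ay":0.13,"az":0.46},
    {"claw":1,"tx":0.0105,"ty":0.0006,"tz":0.0033,"ax":1.99,"ay":0.13,"az":0.46},
    {"claw":1,"tx":0.0105,"ty":0.0006,"tz":0.0033,"ax":1.99,"ay":0.13,"az":0.46},
    {"claw":1,"tx":0.0105,"ty":0.0006,"tz":0.0033,"ax":1.99,"ay":0.13,"az":0.46}
  ],
  "squeeze": 50
}}

```text
clock: 14.35
tcp_pos: [0.4509, 0.271, 0.323]
orientation: [-2.322, 1.955, -0.146]
contact_force: [0.1, 0.4, -2.5]
grip_width: 0.0233
gripper_force: 49.9
```

{"method": "arm_command", "body": {
  "plan": [
    {"claw":1,"tx":0.0105,"ty":0.0006,"tz":0.0033,"ax":1.99,"ay":0.13,"az":0.46},
    {"claw":1,"tx":0.0105,"ty":0.0006,"tz":0.0033,"ax":1.99,"ay":0.13,"az":0.46},
    {"claw":1,"tx":0.0105,"ty":0.0006,"tz":0.0033,"ax":1.99,"ay":0.13,"az":0.46},
    {"claw":1,"tx":0.0105,"ty":0.0006,"tz":0.0033,"ax":1.99,"ay":0.13,"az":0.46},
    {"claw":1,"tx":0.0105,"ty":0.0006,"tz":0.0033,"ax":1.99,"ay":0.13,"az":0.46},
    {"claw":1,"tx":0.0105,"ty":0.0006,"tz":0.0033,"ax":1.99,"ay":0.13,"az":0.46},
    {"claw":1,"tx":0.0105,"ty":0.0006,"tz":0.0033,"ax":1.99,"ay":0.13,"az":0.46},
    {"claw":1,"tx":0.0105,"ty":0.0006,"tz":0.0033,"ax":1.99,"ay":0.13,"az":0.46},
    {"claw":1,"tx":0.0105,"ty":0.0006,"tz":0.0033,"ax":1.99,"ay":0.13,"az":0.46},
    {"claw":1,"tx":0.0105,"ty":0.0006,"tz":0.0033,"ax":1.99,"ay":0.13,"az":0.46}
  ],
  "squeeze": 50
}}

```text
clock: 15.18
tcp_pos: [0.4685, 0.1672, 0.2907]
orientation: [-2.027, 1.854, -0.465]
contact_force: [0.2, 0.1, -3.8]
grip_width: 0.0238
gripper_force: 49.9
```

```bash
python3 - <<'E'
from h import *
o=r.get_obs();print(o['clock'],o['grip_width'],o['gripper_force'],o['contact_force'].round(1),o['joints'].round(2),inbed())
o=r.get_obs();a,b=find('wrist',['master_mid','stop_face','wing_grip','anvil_face']);save(a,'w4.png',1.5)
for t in b: print(t,[(c,((np.linalg.inv(bedT())@np.r_[P,1])[:3]*1000).round(1)) for c,P in b[t][:2]])
r.grab_frame('scene')
print(inbed());screw(tcp(),tgt(-26,22,130,np.pi),1)
E
```

```text
15.1833 0.023763270077987314 49.887439012527466 [ 0.2  0.1 -3.8] [ 0.35  0.47 -1.05  2.19  1.3   0.64  1.6 ] (array([-33.1,  34.6, 133.4]), np.float64(-3.134), 'tilt deg', np.float64(2.07))
master_mid [(0.58, array([-34.7,  32.8, 114.6]))]
stop_face [(0.84, array([-30.8, -47.6,  12.6])), (0.48, array([ -1.2, 204.6, -62.8]))]
wing_grip [(0.95, array([ 26.3, -62.8,  73.5]))]
anvil_face [(0.2, array([ 27.8, -65. ,  72. ]))]
(array([-32. ,  36.7, 134.2]), np.float64(-3.133), 'tilt deg', np.float64(2.08))
rows 1 t mm [14.48 -0.42  4.02] w deg [2.081 0.105 0.476]
```

View pics/w4.png

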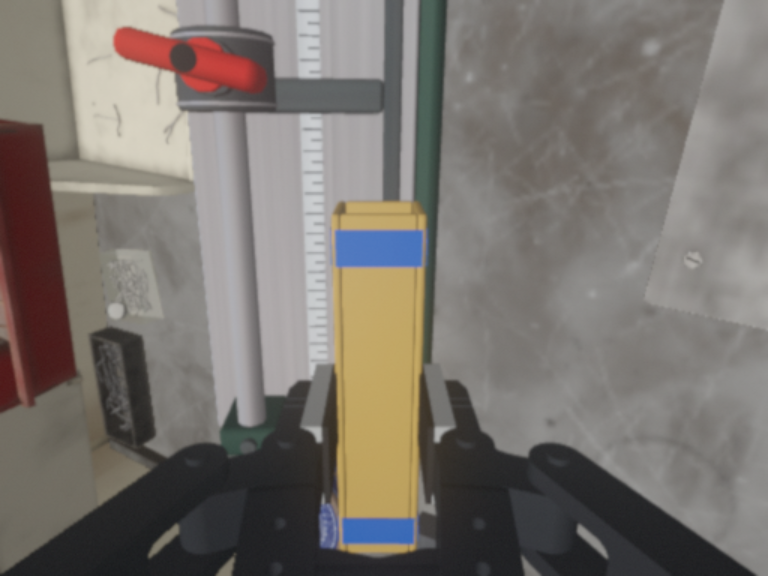

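The master is held square between the fingers, (340–420, 200–550). The stop arm is at row ~95, well back at bed y≈-48, and the wing is still turned loose. Next I descend in line with the seat.

```bash
python3 - <<'E'
from h import *
print(inbed());screw(tcp(),tgt(-24,24,110,np.pi),6)
E
```

```text
(array([-32. ,  36.7, 134.2]), np.float64(-3.133), 'tilt deg', np.float64(2.08))
rows 6 t mm [ 2.08 -0.47  4.  ] w deg [0.347 0.018 0.079]
```

{"method": "arm_command", "body": {
  "plan": [
    {"claw":1,"tx":0.0021,"ty":-0.0005,"tz":0.004,"ax":0.35,"ay":0.02,"az":0.08},
    {"claw":1,"tx":0.0021,"ty":-0.0005,"tz":0.004,"ax":0.35,"ay":0.02,"az":0.08},
    {"claw":1,"tx":0.0021,"ty":-0.0005,"tz":0.004,"ax":0.35,"ay":0.02,"az":0.08},
    {"claw":1,"tx":0.0021,"ty":-0.0005,"tz":0.004,"ax":0.35,"ay":0.02,"az":0.08},
    {"claw":1,"tx":0.0021,"ty":-0.0005,"tz":0.004,"ax":0.35,"ay":0.02,"az":0.08},
    {"claw":1,"tx":0.0021,"ty":-0.0005,"tz":0.004,"ax":0.35,"ay":0.02,"az":0.08},
    {"claw":1,"tx":0,"ty":0,"tz":0.015,"ax":0,"ay":0,"az":0},
    {"claw":1,"tx":0,"ty":0,"tz":0.015,"ax":0,"ay":0,"az":0},
    {"claw":1,"tx":0,"ty":0,"tz":0.015,"ax":0,"ay":0,"az":0},
    {"claw":1,"tx":0,"ty":0,"tz":0.01,"ax":0,"ay":0,"az":0}
  ],
  "squeeze": 50
}}

```text
clock: 16.32
tcp_pos: [0.5124, 0.1586, 0.2233]
orientation: [-1.994, 1.842, -0.496]
contact_force: [-0.1, 0.2, -3.3]
grip_width: 0.0235
gripper_force: 49.9
```

```bash
python3 - <<'E'
from h import *
o=r.get_obs();print(o['clock'],o['grip_width'],o['gripper_force'],o['contact_force'].round(1),o['joints'].round(2),inbed());screw(tcp(),tgt(-24,24,38,np.pi),5)
E
```

```text
16.3167 0.02350251982090727 49.85361993312836 [-0.1  0.2 -3.3] [ 0.27  0.64 -0.92  2.16  1.62  0.66  1.39] (array([-23.8,  22.2,  53.4]), np.float64(3.14), 'tilt deg', np.float64(0.13))
rows 5 t mm [-0.3   0.03  3.08] w deg [-0.008 -0.025 -0.014]
```

{"method": "arm_command", "body": {
  "plan": [
    {"claw":1,"tx":-0.0003,"ty":0,"tz":0.0035,"ax":0,"ay":0,"az":0},
    {"claw":1,"tx":-0.0003,"ty":0,"tz":0.0035,"ax":0,"ay":0,"az":0},
    {"claw":1,"tx":-0.0003,"ty":0,"tz":0.0035,"ax":0,"ay":0,"az":0},
    {"claw":1,"tx":-0.0003,"ty":0,"tz":0.0035,"ax":0,"ay":0,"az":0},
    {"claw":1,"tx":0,"ty":0,"tz":0.001,"ax":0,"ay":0,"az":0},
    {"claw":1,"tx":0,"ty":0,"tz":0.001,"ax":0,"ay":0,"az":0},
    {"claw":1,"tx":0,"ty":0,"tz":0.001,"ax":0,"ay":0,"az":0},
    {"claw":1,"tx":0,"ty":0,"tz":0.001,"ax":0,"ay":0,"az":0},
    {"claw":1,"tx":0,"ty":0,"tz":0,"ax":0,"ay":0,"az":0},
    {"claw":1,"tx":0,"ty":0,"tz":0,"ax":0,"ay":0,"az":0}
  ],
  "squeeze": 50
}}

```text
clock: 17.15
tcp_pos: [0.5207, 0.1609, 0.2092]
orientation: [-1.994, 1.84, -0.496]
contact_force: [0.2, 0.6, -2.5]
grip_width: 0.0234
gripper_force: 49.8
```

```bash
python3 - <<'E'
from h import *
o=r.get_obs();print(o['clock'],o['grip_width'],(bedT()[:3,:3].T@o['contact_force']).round(1),inbed())
E
```

```text
17.15 0.023383663057428443 [-1.   0.6 -2.2] (array([-23.4,  23.9,  37. ]), np.float64(3.141), 'tilt deg', np.float64(0.12))
```

{"method": "arm_command", "body": {
  "plan": [
    {"claw":1,"tx":0,"ty":0,"tz":0.001,"ax":0,"ay":0,"az":0},
    {"claw":1,"tx":0,"ty":0,"tz":0.001,"ax":0,"ay":0,"az":0},
    {"claw":1,"tx":0,"ty":0,"tz":0.001,"ax":0,"ay":0,"az":0},
    {"claw":1,"tx":0,"ty":0,"tz":0.0005,"ax":0,"ay":0,"az":0},
    {"claw":1,"tx":0,"ty":0,"tz":0.0005,"ax":0,"ay":0,"az":0},
    {"claw":1,"tx":0,"ty":0,"tz":0.0005,"ax":0,"ay":0,"az":0},
    {"claw":1,"tx":0,"ty":0,"tz":0,"ax":0,"ay":0,"az":0},
    {"claw":1,"tx":0,"ty":0,"tz":0,"ax":0,"ay":0,"az":0},
    {"claw":1,"tx":0,"ty":0,"tz":0,"ax":0,"ay":0,"az":0},
    {"claw":1,"tx":0,"ty":0,"tz":0,"ax":0,"ay":0,"az":0}
  ],
  "squeeze": 50
}}

```text
clock: 17.98
tcp_pos: [0.5218, 0.1613, 0.2067]
orientation: [-1.995, 1.839, -0.499]
contact_force: [-16.1, -6.4, 21.9]
grip_width: 0.0236
gripper_force: 53.5
```

```bash
python3 - <<'E'
from h import *
o=r.get_obs();print(o['clock'],o['grip_width'],(bedT()[:3,:3].T@o['contact_force']).round(1),inbed())
E
```

```text
17.9833 0.02356592659441868 [-3.4 -5.  27.2] (array([-23.4,  23.9,  34.2]), np.float64(-3.141), 'tilt deg', np.float64(0.26))
```

{"method": "arm_command", "body": {
  "plan": [
    {"claw":1,"tx":0,"ty":0,"tz":-0.001,"ax":0,"ay":0,"az":0},
    {"claw":1,"tx":0,"ty":0.001,"tz":0,"ax":0,"ay":0,"az":0},
    {"claw":1,"tx":0,"ty":0.001,"tz":0,"ax":0,"ay":0,"az":0},
    {"claw":1,"tx":0,"ty":0.001,"tz":0,"ax":0,"ay":0,"az":0},
    {"claw":1,"tx":0,"ty":0.0005,"tz":0,"ax":0,"ay":0,"az":0},
    {"claw":1,"tx":0,"ty":0.0005,"tz":0,"ax":0,"ay":0,"az":0},
    {"claw":1,"tx":0,"ty":0.0005,"tz":0,"ax":0,"ay":0,"az":0},
    {"claw":1,"tx":0,"ty":0,"tz":0,"ax":0,"ay":0,"az":0},
    {"claw":1,"tx":0,"ty":0,"tz":0,"ax":0,"ay":0,"az":0},
    {"claw":1,"tx":0,"ty":0,"tz":0,"ax":0,"ay":0,"az":0}
  ],
  "squeeze": 50
}}

```text
clock: 18.82
tcp_pos: [0.5208, 0.1612, 0.2062]
orientation: [-1.99, 1.837, -0.503]
contact_force: [-1.6, -2.1, 12.1]
grip_width: 0.0236
gripper_force: 51.4
```

```bash
python3 - <<'E'
from h import *
o=r.get_obs();print(o['clock'],o['grip_width'],(bedT()[:3,:3].T@o['contact_force']).round(1),inbed())
E
```

```text
18.8167 0.023559618182060166 [ 4.6 -1.9 11.4] (array([-23.7,  24. ,  34.3]), np.float64(3.141), 'tilt deg', np.float64(0.51))
```

{"method": "arm_command", "body": {
  "plan": [
    {"claw":1,"tx":0,"ty":0,"tz":-0.001,"ax":0,"ay":0,"az":0},
    {"claw":1,"tx":0,"ty":0,"tz":-0.001,"ax":0,"ay":0,"az":0},
    {"claw":1,"tx":0,"ty":0,"tz":0,"ax":0,"ay":0,"az":0},
    {"claw":1,"tx":0,"ty":0,"tz":0,"ax":0,"ay":0,"az":0},
    {"claw":1,"tx":0,"ty":0,"tz":0,"ax":0,"ay":0,"az":0},
    {"claw":1,"tx":0,"ty":0,"tz":0,"ax":0,"ay":0,"az":0},
    {"claw":1,"tx":0,"ty":0,"tz":0,"ax":0,"ay":0,"az":0},
    {"claw":1,"tx":0,"ty":0,"tz":0,"ax":0,"ay":0,"az":0},
    {"claw":1,"tx":0,"ty":0,"tz":0,"ax":0,"ay":0,"az":0},
    {"claw":1,"tx":0,"ty":0,"tz":0,"ax":0,"ay":0,"az":0}
  ],
  "squeeze": 50
}}

```text
clock: 19.65
tcp_pos: [0.5181, 0.1608, 0.2059]
orientation: [-1.994, 1.84, -0.496]
contact_force: [5.0, 0.8, -0.9]
grip_width: 0.0235
gripper_force: 50.0
```

```bash
python3 - <<'E'
from h import *
o=r.get_obs();print(o['clock'],o['grip_width'],(bedT()[:3,:3].T@o['contact_force']).round(1),inbed(),(bedT()[:3,:3].T@tcp()[:3,:3]).round(4))
a=r.grab_frame('scene');
m,T=cam('scene');u=proj('scene',(bedT()@[-.02,.03,.03,1])[:3]);u=[int(v) for v in u];print(u)
save(a[max(u[1]-60,0):u[1]+60,max(u[0]-80,0):u[0]+80],'s5.png',5)
E
```

```text
19.65 0.023513040782756088 [ 3.9  0.4 -3.3] (array([-27.2,  24. ,  35.4]), np.float64(3.141), 'tilt deg', np.float64(0.16)) [[-7.0e-04 -1.0e+00  2.4e-03]
 [-1.0e+00  7.0e-04 -1.5e-03]
 [ 1.5e-03 -2.4e-03 -1.0e+00]]
[220, 190]
```

View pics/s5.png

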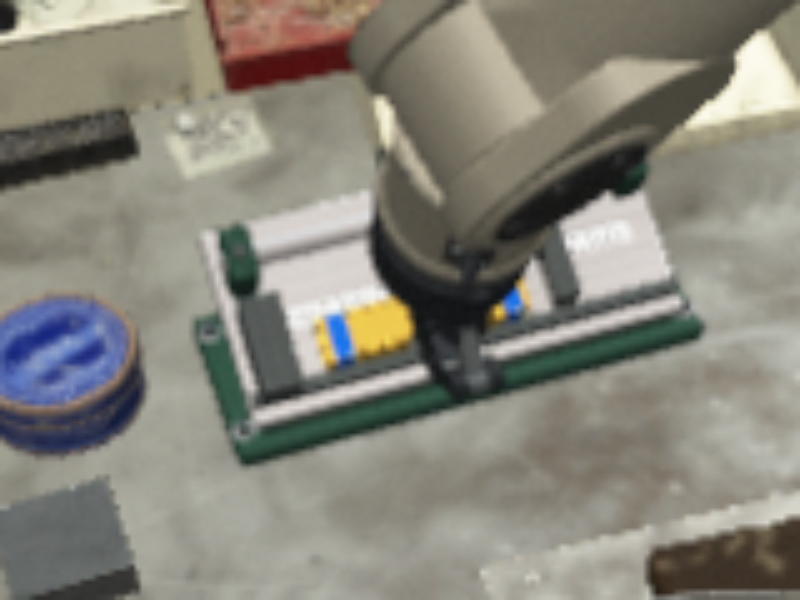

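The scene crop shows the master lying inside the ledge between anvil (left) and stop arm (right), with clearance at both ends. I'll press lightly, release with a small opening, and back off.

{"method": "arm_command", "body": {
  "plan": [
    {"claw":1,"tx":0,"ty":0.0005,"tz":0.001,"ax":0,"ay":0,"az":0},
    {"claw":1,"tx":0,"ty":0,"tz":0.0005,"ax":0,"ay":0,"az":0},
    {"claw":1,"tx":0,"ty":0,"tz":0,"ax":0,"ay":0,"az":0},
    {"claw":0.5,"tx":0,"ty":0,"tz":0,"ax":0,"ay":0,"az":0},
    {"claw":0.5,"tx":0,"ty":0,"tz":0,"ax":0,"ay":0,"az":0},
    {"claw":0.5,"tx":0,"ty":0,"tz":0,"ax":0,"ay":0,"az":0},
    {"claw":0.5,"tx":0,"ty":0,"tz":0,"ax":0,"ay":0,"az":0},
    {"claw":0.5,"tx":0,"ty":0,"tz":-0.004,"ax":0,"ay":0,"az":0},
    {"claw":0.5,"tx":0,"ty":0,"tz":-0.01,"ax":0,"ay":0,"az":0},
    {"claw":0.5,"tx":0,"ty":0,"tz":-0.01,"ax":0,"ay":0,"az":0}
  ],
  "squeeze": 50
}}

```text
clock: 20.53
tcp_pos: [0.5053, 0.1597, 0.2247]
orientation: [-1.995, 1.841, -0.494]
contact_force: [-0.2, -0.1, 1.0]
grip_width: 0.043
gripper_force: 0.0
```

```bash
python3 - <<'E'
from h import *
o=r.get_obs();print(o['clock'],o['grip_width'],(bedT()[:3,:3].T@o['contact_force']).round(1),inbed(),o['joints'].round(2))
A=tcp()@mat([0,0,-.12],np.eye(3));B=tgt(26,-62.8,125,1.33);print(screw(A,B,20))
from scipy.linalg import logm,expm
L=np.real(logm(np.linalg.inv(A)@B))
for k in range(0,21,5): print((np.linalg.inv(bedT())@A@expm(L*k/20)@[0,0,.155,1]).round(3))
E
```

```text
20.5333 0.043042139737539446 [ 0.4 -0.   1. ] (array([-29.3,  24. ,  58.1]), np.float64(3.141), 'tilt deg', np.float64(0.08)) [ 0.27  0.63 -0.93  2.17  1.62  0.66  1.37]
rows 20 t mm [ 0.85 -5.87  2.66] w deg [-3.000e-03 -3.000e-03  5.188e+00]
20
[-0.029  0.024  0.178  1.   ]
[-0.001  0.015  0.165  1.   ]
[ 0.019 -0.006  0.152  1.   ]
[ 0.029 -0.034  0.138  1.   ]
[ 0.026 -0.063  0.125  1.   ]
```

```bash
python3 - <<'E'
from h import *
A=tcp()@mat([0,0,-.075],np.eye(3));B=tgt(26,-62.8,125,1.33);screw(A,B,17)
E
```

```text
rows 17 t mm [ 1.06 -6.9   0.48] w deg [-4.000e-03 -4.000e-03  6.103e+00]
```

{"method": "arm_command", "body": {
  "plan": [
    {"claw":0.5,"tx":0,"ty":0,"tz":-0.025,"ax":0,"ay":0,"az":0},
    {"claw":0.5,"tx":0,"ty":0,"tz":-0.025,"ax":0,"ay":0,"az":0},
    {"claw":0.5,"tx":0,"ty":0,"tz":-0.025,"ax":0,"ay":0,"az":0},
    {"claw":0,"tx":0.0011,"ty":-0.0069,"tz":0.0005,"ax":0,"ay":0,"az":6.1},
    {"claw":0,"tx":0.0011,"ty":-0.0069,"tz":0.0005,"ax":0,"ay":0,"az":6.1},
    {"claw":0,"tx":0.0011,"ty":-0.0069,"tz":0.0005,"ax":0,"ay":0,"az":6.1},
    {"claw":0,"tx":0.0011,"ty":-0.0069,"tz":0.0005,"ax":0,"ay":0,"az":6.1},
    {"claw":0,"tx":0.0011,"ty":-0.0069,"tz":0.0005,"ax":0,"ay":0,"az":6.1},
    {"claw":0,"tx":0.0011,"ty":-0.0069,"tz":0.0005,"ax":0,"ay":0,"az":6.1},
    {"claw":0,"tx":0.0011,"ty":-0.0069,"tz":0.0005,"ax":0,"ay":0,"az":6.1}
  ]
}}

```text
clock: 21.37
tcp_pos: [0.5084, 0.1381, 0.3082]
orientation: [-1.15, 2.378, -0.258]
contact_force: [0.2, -0.6, -1.0]
grip_width: 0.0854
gripper_force: 0.0
```

{"method": "arm_command", "body": {
  "plan": [
    {"claw":0,"tx":0.0011,"ty":-0.0069,"tz":0.0005,"ax":0,"ay":0,"az":6.1},
    {"claw":0,"tx":0.0011,"ty":-0.0069,"tz":0.0005,"ax":0,"ay":0,"az":6.1},
    {"claw":0,"tx":0.0011,"ty":-0.0069,"tz":0.0005,"ax":0,"ay":0,"az":6.1},
    {"claw":0,"tx":0.0011,"ty":-0.0069,"tz":0.0005,"ax":0,"ay":0,"az":6.1},
    {"claw":0,"tx":0.0011,"ty":-0.0069,"tz":0.0005,"ax":0,"ay":0,"az":6.1},
    {"claw":0,"tx":0.0011,"ty":-0.0069,"tz":0.0005,"ax":0,"ay":0,"az":6.1},
    {"claw":0,"tx":0.0011,"ty":-0.0069,"tz":0.0005,"ax":0,"ay":0,"az":6.1},
    {"claw":0,"tx":0.0011,"ty":-0.0069,"tz":0.0005,"ax":0,"ay":0,"az":6.1},
    {"claw":0,"tx":0.0011,"ty":-0.0069,"tz":0.0005,"ax":0,"ay":0,"az":6.1},
    {"claw":0,"tx":0.0011,"ty":-0.0069,"tz":0.0005,"ax":0,"ay":0,"az":6.1}
  ]
}}

```text
clock: 22.2
tcp_pos: [0.5267, 0.0736, 0.31]
orientation: [0.215, 2.613, 0.112]
contact_force: [-0.6, -0.1, -0.1]
grip_width: 0.0854
gripper_force: 0.0
```

```bash
python3 - <<'E'
from h import *
r.grab_frame('scene');r.grab_frame('top')
o=r.get_obs();print(o['clock'],o['grip_width'],o['joints'].round(2),inbed())
Bi=np.linalg.inv(bedT())
a,b=find('wrist',['wing_grip','stop_face','master_mid']);save(a,'w6.png',1.5)
for n,bb in (('w',b),('t',find('top',['master_mid'])[1]),('s',find('scene',['master_mid'])[1])):
  for t in bb: print(n,t,[(c,((Bi@np.r_[P,1])[:3]*1000).round(1)) for c,P in bb[t][:2]])
screw(tcp(),tgt(26,-62.8,73.4,1.33),6)
E
```

```text
22.3 0.08550558878627704 [ 0.44  0.4  -0.85  2.13  1.16  0.45  0.11] (array([ 25.4, -64.7, 124.7]), np.float64(1.329), 'tilt deg', np.float64(0.19))
w wing_grip [(0.76, array([ 26.1, -63.8,  73.2]))]
w stop_face [(0.59, array([-27.5, -47.3,  13.9])), (0.34, array([-43.4,   1.1,  12.3]))]
w master_mid [(0.96, array([-27. ,  22.8,  11.2]))]
t master_mid []
s master_mid [(0.78, array([-30. ,  22.9,  16.4])), (0.5, array([ 26.1, -64.4,  71.1]))]
rows 6 t mm [ 0.03 -0.    8.54] w deg [-0.007  0.015  0.022]
```

View pics/w6.png

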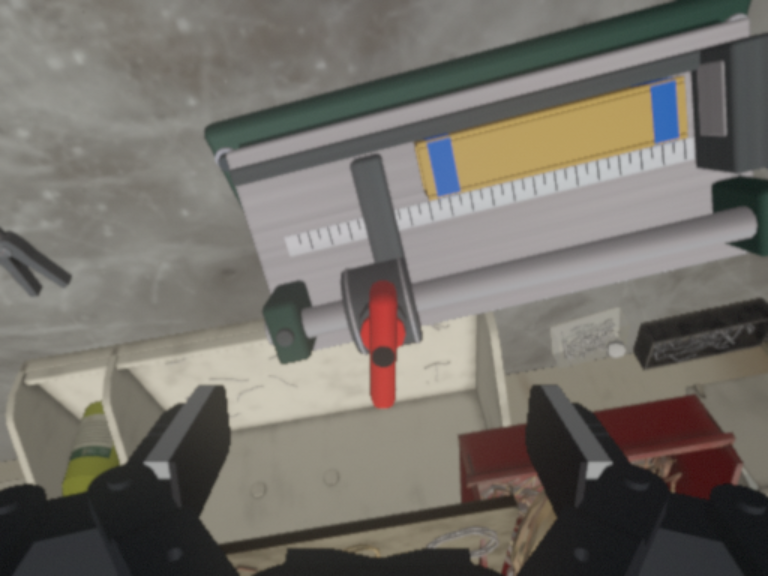

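The master lies along the ledge, (417–685, 80–195), clear of the stop arm. The wing at (384,345) is centred between the fingers.

{"method": "arm_command", "body": {
  "plan": [
    {"claw":0.5,"tx":0,"ty":0,"tz":0.0085,"ax":0,"ay":0,"az":0},
    {"claw":0.5,"tx":0,"ty":0,"tz":0.0085,"ax":0,"ay":0,"az":0},
    {"claw":0.5,"tx":0,"ty":0,"tz":0.0085,"ax":0,"ay":0,"az":0},
    {"claw":0.5,"tx":0,"ty":0,"tz":0.0085,"ax":0,"ay":0,"az":0},
    {"claw":0.5,"tx":0,"ty":0,"tz":0.0085,"ax":0,"ay":0,"az":0},
    {"claw":0.6,"tx":0,"ty":0,"tz":0.0085,"ax":0,"ay":0,"az":0},
    {"claw":1,"tx":0,"ty":0,"tz":0,"ax":0,"ay":0,"az":0},
    {"claw":1,"tx":0,"ty":0,"tz":0,"ax":0,"ay":0,"az":0},
    {"claw":1,"tx":0,"ty":0,"tz":0,"ax":0,"ay":0,"az":0},
    {"claw":1,"tx":0,"ty":0,"tz":0,"ax":0,"ay":0,"az":0}
  ],
  "squeeze": 50
}}

```text
clock: 23.53
tcp_pos: [0.5523, 0.076, 0.2658]
orientation: [0.207, 2.613, 0.112]
contact_force: [4.8, 1.6, -8.7]
grip_width: 0.0091
gripper_force: 50.3
```

```bash
python3 - <<'E'
from h import *
o=r.get_obs();print(o['clock'],o['grip_width'],o['gripper_force'],(bedT()[:3,:3].T@o['contact_force']).round(1),inbed())
T=tcp();p=inbed()
B=mat(T[:3,3]+bedT()[:3,1]*.025,T[:3,:3]);screw(T,B,8)
E
```

```text
23.5333 0.009108557674946755 50.29859371483326 [ -0.1   1.2 -10. ] (array([ 26.1, -63.1,  73.7]), np.float64(1.331), 'tilt deg', np.float64(0.06))
rows 8 t mm [ 0.74  3.04 -0.  ] w deg [ 0. -0.  0.]
```

{"method": "arm_command", "body": {
  "plan": [
    {"claw":1,"tx":0.0007,"ty":0.003,"tz":0,"ax":0,"ay":0,"az":0},
    {"claw":1,"tx":0.0007,"ty":0.003,"tz":0,"ax":0,"ay":0,"az":0},
    {"claw":1,"tx":0.0007,"ty":0.003,"tz":0,"ax":0,"ay":0,"az":0},
    {"claw":1,"tx":0.0007,"ty":0.003,"tz":0,"ax":0,"ay":0,"az":0},
    {"claw":1,"tx":0.0007,"ty":0.003,"tz":0,"ax":0,"ay":0,"az":0},
    {"claw":1,"tx":0.0007,"ty":0.003,"tz":0,"ax":0,"ay":0,"az":0},
    {"claw":1,"tx":0.0007,"ty":0.003,"tz":0,"ax":0,"ay":0,"az":0},
    {"claw":1,"tx":0.0007,"ty":0.003,"tz":0,"ax":0,"ay":0,"az":0},
    {"claw":1,"tx":0.0005,"ty":0.002,"tz":0,"ax":0,"ay":0,"az":0},
    {"claw":1,"tx":0,"ty":0,"tz":0,"ax":0,"ay":0,"az":0}
  ],
  "squeeze": 50
}}

```text
clock: 24.37
tcp_pos: [0.5502, 0.1026, 0.2658]
orientation: [0.208, 2.613, 0.109]
contact_force: [-1.1, -3.6, -2.4]
grip_width: 0.009
gripper_force: 51.4
```

```bash
python3 - <<'E'
from h import *
o=r.get_obs();print(o['clock'],o['grip_width'],o['gripper_force'],(bedT()[:3,:3].T@o['contact_force']).round(1),inbed())
E
```

```text
24.3667 0.009037732394666287 51.44232474267483 [-2.4 -3.5 -1.4] (array([ 26.1, -36.7,  73.6]), np.float64(1.331), 'tilt deg', np.float64(0.14))
```

{"method": "arm_command", "body": {
  "plan": [
    {"claw":1,"tx":0.0001,"ty":0.0005,"tz":0,"ax":0,"ay":0,"az":0},
    {"claw":1,"tx":0.0001,"ty":0.0005,"tz":0,"ax":0,"ay":0,"az":0},
    {"claw":1,"tx":0.0001,"ty":0.0005,"tz":0,"ax":0,"ay":0,"az":0},
    {"claw":1,"tx":0.0001,"ty":0.0005,"tz":0,"ax":0,"ay":0,"az":0},
    {"claw":1,"tx":0.0001,"ty":0.0005,"tz":0,"ax":0,"ay":0,"az":0},
    {"claw":1,"tx":0.0001,"ty":0.0005,"tz":0,"ax":0,"ay":0,"az":0},
    {"claw":1,"tx":0.0001,"ty":0.0005,"tz":0,"ax":0,"ay":0,"az":0},
    {"claw":1,"tx":0,"ty":0,"tz":0,"ax":0,"ay":0,"az":0},
    {"claw":1,"tx":0,"ty":0,"tz":0,"ax":0,"ay":0,"az":0},
    {"claw":1,"tx":0,"ty":0,"tz":0,"ax":0,"ay":0,"az":0}
  ],
  "squeeze": 50
}}

```text
clock: 25.2
tcp_pos: [0.5501, 0.1057, 0.2658]
orientation: [0.209, 2.613, 0.109]
contact_force: [-2.4, -4.2, -2.2]
grip_width: 0.009
gripper_force: 51.6
```

```bash
python3 - <<'E'
from h import *
o=r.get_obs();print(o['clock'],o['grip_width'],o['gripper_force'],(bedT()[:3,:3].T@o['contact_force']).round(1),inbed())
E
```

```text
25.2 0.009017696318504452 51.62639021873474 [-3.5 -4.  -0.6] (array([ 26.2, -33.7,  73.6]), np.float64(1.331), 'tilt deg', np.float64(0.15))
```

Not in contact yet at a 4 N sliding force. I continue in small steps.

{"method": "arm_command", "body": {
  "plan": [
    {"claw":1,"tx":0.0001,"ty":0.0005,"tz":0,"ax":0,"ay":0,"az":0},
    {"claw":1,"tx":0.0001,"ty":0.0005,"tz":0,"ax":0,"ay":0,"az":0},
    {"claw":1,"tx":0.0001,"ty":0.0005,"tz":0,"ax":0,"ay":0,"az":0},
    {"claw":1,"tx":0.0001,"ty":0.0005,"tz":0,"ax":0,"ay":0,"az":0},
    {"claw":1,"tx":0,"ty":0,"tz":0,"ax":0,"ay":0,"az":0},
    {"claw":1,"tx":0,"ty":0,"tz":0,"ax":0,"ay":0,"az":0},
    {"claw":1,"tx":0,"ty":0,"tz":0,"ax":0,"ay":0,"az":0},
    {"claw":1,"tx":0,"ty":0,"tz":0,"ax":0,"ay":0,"az":0},
    {"claw":1,"tx":0,"ty":0,"tz":0,"ax":0,"ay":0,"az":0},
    {"claw":1,"tx":0,"ty":0,"tz":0,"ax":0,"ay":0,"az":0}
  ],
  "squeeze": 50
}}

```text
clock: 26.03
tcp_pos: [0.5499, 0.1074, 0.2658]
orientation: [0.209, 2.613, 0.108]
contact_force: [-3.6, -6.4, -1.4]
grip_width: 0.0091
gripper_force: 51.8
```

```bash
python3 - <<'E'
from h import *
o=r.get_obs();print(o['clock'],o['grip_width'],o['gripper_force'],(bedT()[:3,:3].T@o['contact_force']).round(1),inbed())
E
```

```text
26.0333 0.009059108303068815 51.78714171051979 [-4.3 -6.1  0.8] (array([ 26.2, -32.1,  73.6]), np.float64(1.331), 'tilt deg', np.float64(0.19))
```

{"method": "arm_command", "body": {
  "plan": [
    {"claw":1,"tx":0.0001,"ty":0.0005,"tz":0,"ax":0,"ay":0,"az":0},
    {"claw":1,"tx":0.0001,"ty":0.0005,"tz":0,"ax":0,"ay":0,"az":0},
    {"claw":1,"tx":0,"ty":0,"tz":0,"ax":0,"ay":0,"az":0},
    {"claw":1,"tx":0,"ty":0,"tz":0,"ax":0,"ay":0,"az":0},
    {"claw":1,"tx":0,"ty":0,"tz":0,"ax":0,"ay":0,"az":0},
    {"claw":1,"tx":0,"ty":0,"tz":0,"ax":0,"ay":0,"az":0},
    {"claw":1,"tx":0,"ty":0,"tz":0,"ax":0,"ay":0,"az":0},
    {"claw":1,"tx":0,"ty":0,"tz":0,"ax":0,"ay":0,"az":0},
    {"claw":1,"tx":0,"ty":0,"tz":0,"ax":0,"ay":0,"az":0},
    {"claw":1,"tx":0,"ty":0,"tz":0,"ax":0,"ay":0,"az":0}
  ],
  "squeeze": 50
}}

```text
clock: 26.87
tcp_pos: [0.5499, 0.1078, 0.2658]
orientation: [0.21, 2.613, 0.106]
contact_force: [-3.5, -6.8, 0.8]
grip_width: 0.0091
gripper_force: 52.1
```

```bash
python3 - <<'E'
from h import *
o=r.get_obs();print(o['clock'],o['grip_width'],o['gripper_force'],(bedT()[:3,:3].T@o['contact_force']).round(1),inbed())
E
```

```text
26.8667 0.009122853711930513 52.13560603559017 [-3.1 -6.5  2.7] (array([ 26.2, -32. ,  73.6]), np.float64(1.33), 'tilt deg', np.float64(0.29))
```

{"method": "arm_command", "body": {
  "plan": [
    {"claw":1,"tx":0.0001,"ty":0.0005,"tz":0,"ax":0,"ay":0,"az":0},
    {"claw":1,"tx":0.0001,"ty":0.0005,"tz":0,"ax":0,"ay":0,"az":0},
    {"claw":1,"tx":0.0001,"ty":0.0005,"tz":0,"ax":0,"ay":0,"az":0},
    {"claw":1,"tx":0,"ty":0,"tz":0,"ax":0,"ay":0,"az":0},
    {"claw":1,"tx":0,"ty":0,"tz":0,"ax":0,"ay":0,"az":0},
    {"claw":1,"tx":0,"ty":0,"tz":0,"ax":0,"ay":0,"az":0},
    {"claw":1,"tx":0,"ty":0,"tz":0,"ax":0,"ay":0,"az":0},
    {"claw":1,"tx":0,"ty":0,"tz":0,"ax":0,"ay":0,"az":0},
    {"claw":1,"tx":0,"ty":0,"tz":0,"ax":0,"ay":0,"az":0},
    {"claw":1,"tx":0,"ty":0,"tz":0,"ax":0,"ay":0,"az":0}
  ],
  "squeeze": 50
}}

```text
clock: 27.7
tcp_pos: [0.5499, 0.1083, 0.2658]
orientation: [0.212, 2.613, 0.103]
contact_force: [-5.9, -9.8, 3.2]
grip_width: 0.0095
gripper_force: 52.6
```

```bash
python3 - <<'E'
from h import *
o=r.get_obs();print(o['clock'],o['grip_width'],o['gripper_force'],(bedT()[:3,:3].T@o['contact_force']).round(1),inbed(),o['joints'].round(2))
im,b=find('wrist',['stop_face','master_mid','anvil_face']);save(im,'w7.png',1.5)
Bi=np.linalg.inv(bedT())
for t in b: print(t,[(c,((Bi@np.r_[P,1])[:3]*1000).round(1)) for c,P in b[t][:2]])
E
```

```text
27.7 0.009452517066716772 52.57014490664005 [-4.2 -9.3  6.1] (array([ 26.2, -31.9,  73.5]), np.float64(1.33), 'tilt deg', np.float64(0.44)) [ 0.29  0.51 -0.77  2.09  1.37  0.49 -0.12]
stop_face [(0.72, array([-30.9, -16.9,  11.1]))]
master_mid [(0.82, array([-26.5,  37.3,  14.5]))]
anvil_face []
```

View pics/w7.png

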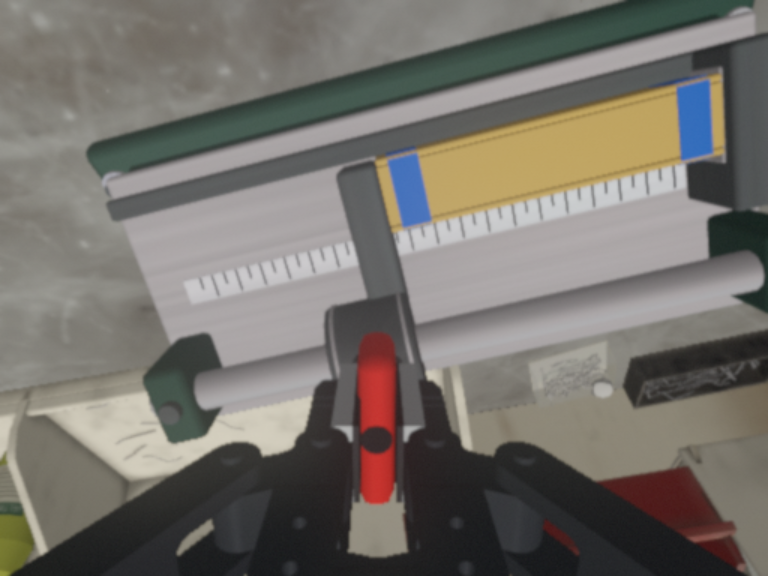

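The view shows the master closed up: stop arm against its left end (380), right end against the anvil (724), pushing with about 9 N and no more travel. I'll tighten now.

{"method": "arm_command", "body": {
  "plan": [
    {"claw":1,"tx":0,"ty":0,"tz":0,"ax":0,"ay":0,"az":6},
    {"claw":1,"tx":0,"ty":0,"tz":0,"ax":0,"ay":0,"az":6},
    {"claw":1,"tx":0,"ty":0,"tz":0,"ax":0,"ay":0,"az":6},
    {"claw":1,"tx":0,"ty":0,"tz":0,"ax":0,"ay":0,"az":6},
    {"claw":1,"tx":0,"ty":0,"tz":0,"ax":0,"ay":0,"az":6},
    {"claw":1,"tx":0,"ty":0,"tz":0,"ax":0,"ay":0,"az":6},
    {"claw":1,"tx":0,"ty":0,"tz":0,"ax":0,"ay":0,"az":6},
    {"claw":1,"tx":0,"ty":0,"tz":0,"ax":0,"ay":0,"az":6},
    {"claw":1,"tx":0,"ty":0,"tz":0,"ax":0,"ay":0,"az":6},
    {"claw":1,"tx":0,"ty":0,"tz":0,"ax":0,"ay":0,"az":6}
  ],
  "squeeze": 70
}}

```text
clock: 28.73
tcp_pos: [0.5499, 0.1085, 0.266]
orientation: [1.538, 2.215, 0.451]
contact_force: [-6.8, -11.4, 5.5]
grip_width: 0.0087
gripper_force: 72.8
```

```bash
python3 - <<'E'
from h import *
o=r.get_obs();print(o['clock'],o['grip_width'],o['gripper_force'],(bedT()[:3,:3].T@o['contact_force']).round(1),o['moment'].round(2),inbed(),o['joints'].round(2))
E
```

```text
28.7333 0.008732411812798524 72.81244598329067 [ -3.9 -10.8   8.6] [-1.93  1.25 -0.83] (array([ 26.3, -31.7,  73.7]), np.float64(0.278), 'tilt deg', np.float64(0.43)) [ 0.25  0.5  -0.72  2.1   1.35  0.46 -1.17]
```

{"method": "arm_command", "body": {
  "plan": [
    {"claw":1,"tx":0,"ty":0,"tz":0,"ax":0,"ay":0,"az":3},
    {"claw":1,"tx":0,"ty":0,"tz":0,"ax":0,"ay":0,"az":3},
    {"claw":1,"tx":0,"ty":0,"tz":0,"ax":0,"ay":0,"az":3},
    {"claw":1,"tx":0,"ty":0,"tz":0,"ax":0,"ay":0,"az":3},
    {"claw":1,"tx":0,"ty":0,"tz":0,"ax":0,"ay":0,"az":3},
    {"claw":1,"tx":0,"ty":0,"tz":0,"ax":0,"ay":0,"az":3},
    {"claw":1,"tx":0,"ty":0,"tz":0,"ax":0,"ay":0,"az":0},
    {"claw":1,"tx":0,"ty":0,"tz":0,"ax":0,"ay":0,"az":0},
    {"claw":1,"tx":0,"ty":0,"tz":0,"ax":0,"ay":0,"az":0},
    {"claw":1,"tx":0,"ty":0,"tz":0,"ax":0,"ay":0,"az":0}
  ],
  "squeeze": 70
}}

```text
clock: 29.57
tcp_pos: [0.5499, 0.1085, 0.266]
orientation: [1.886, 1.982, 0.54]
contact_force: [-6.3, -10.7, 5.5]
grip_width: 0.0088
gripper_force: 73.5
```

```bash
python3 - <<'E'
from h import *
o=r.get_obs();print(o['clock'],o['grip_width'],o['gripper_force'],(bedT()[:3,:3].T@o['contact_force']).round(1),o['moment'].round(2),inbed(),o['joints'].round(2))
E
```

```text
29.5667 0.008788655293926985 73.52997243404388 [ -3.4 -10.2   8.3] [-2.12  1.23 -0.43] (array([ 26.4, -31.7,  73.8]), np.float64(-0.03), 'tilt deg', np.float64(0.44)) [ 0.23  0.49 -0.7   2.1   1.34  0.45 -1.47]
```

{"method": "arm_command", "body": {
  "plan": [
    {"claw":1,"tx":-0.001,"ty":0,"tz":0,"ax":0,"ay":0,"az":0},
    {"claw":1,"tx":-0.001,"ty":0,"tz":0,"ax":0,"ay":0,"az":0},
    {"claw":0,"tx":0,"ty":0,"tz":0,"ax":0,"ay":0,"az":0},
    {"claw":0,"tx":0,"ty":0,"tz":0,"ax":0,"ay":0,"az":0},
    {"claw":0,"tx":0,"ty":0,"tz":0,"ax":0,"ay":0,"az":0},
    {"claw":0,"tx":0,"ty":0,"tz":-0.01,"ax":0,"ay":0,"az":0},
    {"claw":0,"tx":0,"ty":0,"tz":-0.02,"ax":0,"ay":0,"az":0},
    {"claw":0,"tx":0,"ty":0,"tz":-0.03,"ax":0,"ay":0,"az":0},
    {"claw":0,"tx":0,"ty":0,"tz":-0.03,"ax":0,"ay":0,"az":0},
    {"claw":0,"tx":0,"ty":0,"tz":-0.03,"ax":0,"ay":0,"az":0}
  ],
  "squeeze": 70
}}

```text
clock: 30.4
tcp_pos: [0.4898, 0.1054, 0.3711]
orientation: [1.885, 1.988, 0.55]
contact_force: [-0.6, -0.7, 1.7]
grip_width: 0.0856
gripper_force: 0.0
```

```bash
python3 - <<'E'
from h import *
r.grab_frame('scene')
o=r.get_obs();print(o['clock'],o['grip_width'],o['contact_force'].round(1),inbed())
im,b=find('wrist',['stop_face','master_mid','anvil_face','wing_grip']);save(im,'w8.png',1.5)
Bi=np.linalg.inv(bedT())
for t in b: print(t,[(c,((Bi@np.r_[P,1])[:3]*1000).round(1)) for c,P in b[t][:2]])
E
```

```text
30.45 0.08514469077844046 [-0.7  0.4  2.9] (array([ 29.1, -27.5, 198.9]), np.float64(-0.027), 'tilt deg', np.float64(0.4))
stop_face []
master_mid [(0.88, array([-26. ,  41.7,  14. ]))]
anvil_face [(0.95, array([-28.8,  92.6,  15.9]))]
wing_grip [(0.75, array([ 27.8, -34.9,  73.9]))]
```

View pics/w8.png

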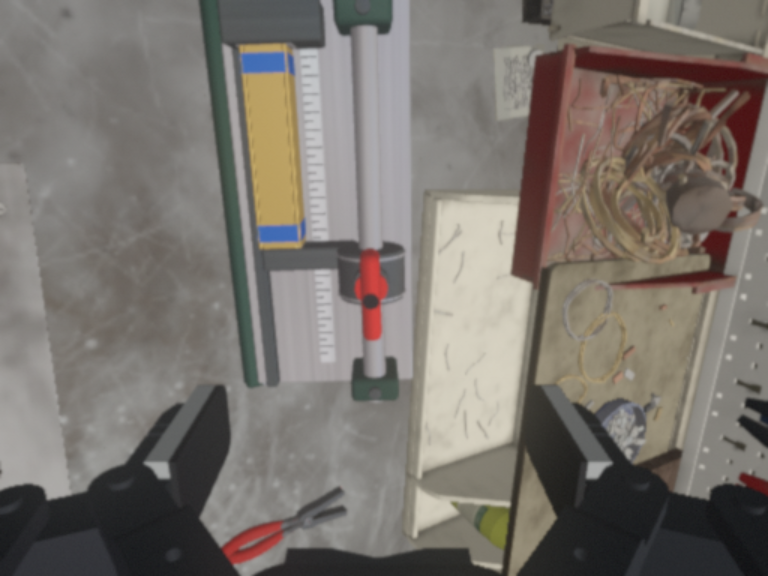

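The wing is along the rod (370, 250–335). The master sits snugly between anvil (row 45) and stop arm (row 247), along the ledge. The gripper is clear and bystanders look untouched, so I'm handing in.

```bash
python3 -c "
from bench import r
print(r.hand_in())"
```

```text
the job is handed in; nothing more can be done
None
```

The job is handed in at about 30 s on the clock: the master sits snug between anvil and stop in the last wrist picture, the wing screw is turned fully tight, and the gripper is clear; the hand-in call gave no verdict.

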